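# Run a bracket blank out over the end of the machine deck

### The job

A thin metal bracket blank with blue film lies loose on the deck of the twine tying machine. With the fingertips, first push it back until its long edge lies flat against the upright fold along the rear of the deck; then push it along the fold, away from the big white spool, until about 40 mm of it sticks out over the open end of the deck and its edge and two end holes can be got at for deburring. Leave it lying there flat against the fold; only push it, never lift or tip it, and leave the bobbin, the tin and everything on the bench where they stand.

Things in the scene. Friction and masses are not known exactly. Their poses are not given: they have to be found in the camera images.
- machine: Fixed stainless twine tying machine, 240 (x) x 500 (y) x 150 mm. Origin at the centre of its underside on the bench; z up, x from front panel (switch) to rear, y from spool bay to open end. Flat deck at z = 150, x = -120 to +115, y = -90 to +250 mm. Along the deck's rear stands a fold 15 mm high, 4 mm thick, inner face at x = +115. Fixed eye and post, 50 mm high at most, at x = -90 and -55, y = -78.
- deck_end (a point): Point on the machine at deck level where the fold's inner face meets the deck's open end: x = +115, y = +250, z = 150 mm in the machine's frame, same axes. Deck and fold both end here; below is only the bench.
- spool (a point): Centre of the machine's fixed white spool, 110 mm across, axis along the machine's x, at x = 0, y = -175, z = 165 mm in its frame; its top is 70 mm above the deck, its brackets 36 mm.
- blank: Loose aluminium blank, 92 (x) x 140 (y) x 5 mm, bright blue film on top with bare metal rim, an 8 mm hole near each corner. About 0.15 to 0.22 kg; slides under 1 to 3 N. Origin at the centre of its underside, z up. Starts flat on the deck, its rear edge's middle 24 to 41 mm from the fold, axes within 0.2 rad of the machine's, its +y end at least 60 mm short of the deck's open end.
- blank_edge (a point): Middle of the blank's +y end, on top (x = 0, y = +70, z = 5 mm in its frame): the end that is to stick out over the open end of the deck.
- blank_back (a point): Middle of the blank's rear long edge, on top (x = +46, y = 0, z = 5 mm in its frame): the edge that is to lie against the fold.
- bobbin: Loose orange bobbin standing on the front strip of the deck near the spool, 36 mm across, 40 mm high; origin at the centre of its underside. Leave alone.
- tin: Loose small squat metal tin with a pale lid standing on the front strip of the deck near the open end, 40 mm across, 30 mm high; origin at the centre of its underside. Leave alone.
- mug: Loose white mug on the bench to the robot's left, 80 mm across plus handle, 95 mm high; origin at the centre of its underside. Leave alone.
- oil: Loose amber oil bottle with red cap on the bench to the left, 56 mm across, 140 mm high; origin at the centre of its underside. Leave alone.
- cone: Loose cream twine cone on the bench to the right, 90 mm across, 150 mm high; origin at the centre of its underside. Leave alone.
- driver: Loose screwdriver with green handle, about 200 mm long, lying on the bench beyond the machine's rear. Leave alone.
- spanner: Loose steel spanner, about 180 mm long, lying on the bench beyond the machine's rear. Leave alone.

How it is judged:
On the way, in this order (a step that is already met when the one before it is completed fails the run):
1. the blank's rear long edge lies flat against the fold (within 5 mm at its middle and 0.06 rad) (x of blank_back in the frame of deck_end above -0.005 m and angle between the y axis of blank and the y axis of machine, either way round below 0.06 rad), for 0.2 s.
2. the blank sticks out 30 to 50 mm over the open end of the deck (y of blank_edge in the frame of deck_end between 0.03 and 0.05 m), for 0.2 s.
At the end, for the whole second after the job is handed in: The blank lies flat and at rest on the deck, its end 30 to 50 mm beyond the deck's open end, its rear edge within 5 mm of the fold and within 0.06 rad of parallel to it (all of step 1 and all of step 2 and x of blank_back in the frame of deck_end below 0.003 m and angle between blank's own z axis and vertical below 0.03 rad and z of blank in the frame of machine between 0.147 and 0.153 m and linear speed of blank below 0.01 m/s); the robot touches nothing.
It fails at once if the blank is lifted more than 10 mm off the deck, or tipped by more than 0.12 rad (z of blank in the frame of machine above 0.16 m or angle between blank's own z axis and vertical above 0.12 rad).
It fails at once if something that should be left alone is moved more than 20 mm (distance of any of bobbin, tin, mug, oil, cone, driver, spanner from where it was at the start of the episode above 0.02 m).
It also fails if it takes over 53 s, if anything falls off the work surface, if the arm or the gripper's body presses on something with over 40 N, if the wrist force passes 120 N, or if a joint passes its speed limit or range.

### The arm

A 7-joint arm with a two-finger parallel gripper is mounted at the origin on the work surface. World frame = base frame: x ahead of the robot, y to its left, z up, the work surface at z = 0. Lengths are in m, angles in rad, forces in N, time in s.
With the tool pointing down it reaches from about 0.425 to 0.925 m from the base axis. Payload 6.8 kg.
Tool frame: the origin (TCP) lies midway between the tips of the shut fingers; the grasp point (between the pads) lies 19 mm behind it; z points along the fingers, y is the direction in which the jaws open and shut (so a half turn about z gives the same grasp; the last joint's range is limited). The gripper opens to 85 mm and grips with 20 to 120 N. Pads are 22 mm wide; open, the fingers measure 114 mm over their backs; the gripper's body (76 mm by 85 mm) begins 54 mm behind the grasp point. The pads swing forward as they close: fully open they stand 13 mm farther back than shut.
Start: joints at [1.104, 0.477, 0.022, 1.555, -0.011, 1.109, -0.083], TCP at [0.237, -0.632, 0.199] pointing down, gripper open.
Joint ranges: [-2.96, 2.96], [-0.34, 2.1], [-1.41, 1.46], [0.24, 2.44], [-1.37, 4.51], [0.17, 1.92], [-2.96, 2.96]. Speed limits (rad/s): [2.39, 2.39, 3.14, 3.14, 3.14, 3.14, 3.14].

### API

Orientations are given as a rotation vector (axis times angle).
In Python, from bench import r, imaging gives the robot as it stands.
- The arm moves only by the tool jog_arm, never from a script. Its argument "rows" is a list of rows, each an object with "delta_rot": the turn, a rotation vector about the tool's x, y, z in degrees, a list of three; "xyz": the shift along the tool's x, y, z in cm, a list of three; "fingers": the closure, from 0 (fully open) to 1 (shut). A call has exactly 5 rows; each row is the pose to reach, as a shift and turn from the pose measured when the call began, along the tool's axes at that moment; what a row does not reach only later rows make up. A row lasts 1/12 s, in which the tool goes at most 41.7 mm and 7.16 degrees, less where a joint would pass 70% of its speed; a pose out of reach is approached as far as the arm can. A call with a gripper value outside its range is refused whole. The fingers move at their own pace and stop on an object; "grip_force" is the grip in N (left out, the last holds). Time passes only in rows, so rows that repeat a pose let the fingers close, or fill a call up. It gives the time, the measured TCP pose, the force and the opening at its end, in the units of the state.
- r.get_obs(): the state, without advancing time (a new reading comes with each control period).
- imaging.grab_frame(name): name is "scene" or "top"; returns the picture (400x640x3 uint8, blue, green, red); there is no depth.
- imaging.camera_info(name): a dict with "camera_matrix" (3x3 intrinsics, pixels), "k1" (the pictures are not rectified: a ray, as slopes to the right and down, at radius r is drawn at 1 + k1 r^2 times it, then the intrinsics apply), "xyz" and "attitude" of the camera in the world. Camera axes: x right, y down, z forward; pixel columns grow to the right and rows downward; lengths in m; the calibration is good to about 2 mm. A picture is of the moment at which its call begins. camera_info takes no time and is no camera call.
- r.hand_in(): hands the job in, once; it reports no verdict.
Trained networks look in the newest picture that a camera, given by its name, has taken for a name from the list of things; names that differ only in an ending like _2 or _b are one class to them, and where a whole thing is asked for, a point or a joint stands for the part that bears it (a point fixed in the world has none). Each returns a list of dicts, best first, with "conf" (0 to 1); they miss things now and then, are a little off and sometimes report something else, mostly with a low value. They report only what shows in the picture. A call takes as long as a camera call.
- imaging.find_in(camera, query): "position" ([column, row] in pixels, amid what is visible of it).
- imaging.cut_out(camera, query): "region" (400x640 bool, what is visible of it) and "position" ([column, row] in pixels, amid what is visible of it).
- imaging.tip_of(camera, query): "position" ([column, row] in pixels: a listed point, or the origin of a listed thing).
The state is a dict: "clock": time; "joints": joint angles; "qvel": joint speeds; "tau": joint torques, N m; "tcp_pos": TCP position; "orientation": TCP orientation; "contact_force": force on the tool from outside, world axes, zero at the start; "moment": the same for the moment, N m; "grip_width": finger opening in m.
Only numpy, scipy, OpenCV 4.12 (cv2) and the standard library are available. Lean on these libraries where they do the work, as an engineer would, in place of code of your own. Each camera call takes 0.05 s, during which the arm holds its last target.

## Working session

There is one attempt and no reset: what is moved stays moved. The work goes in short steps, Python scripts to look and compute and a tool call to move; the robot and the scene stay as the last step left them, time stands still between calls to the robot, and variables do not carry over. Pictures are saved under pics/ and viewed, and the job is handed in when it is done.

Besides the shell and the picture viewer there is one more tool, called after "Call:" as name(argument=value, ...) on one line, values as JSON. jog_arm: Moves the arm, as the interface text tells. Its arguments: {"type":"object","properties":{"rows":{"type":"array","items":{"type":"object","properties":{"delta_rot":{"type":"array","items":{"type":"number"}},"xyz":{"type":"array","items":{"type":"number"}},"fingers":{"type":"number"}}}},"grip_force":{"type":"number"}},"required":["rows"]}

```bash
ls; mkdir -p pics; python3 - <<'E'
from bench import r, imaging
import cv2
for n in ("scene","top"):
    f=imaging.grab_frame(n); cv2.imwrite(f"pics/{n}0.png",f)
    print(n,imaging.camera_info(n))
print(r.get_obs())
for n in ("scene","top"):
    for q in ("deck_end","spool","blank_edge","blank_back","blank","machine"):
        print(n,q,[(d["conf"],d["position"]) for d in imaging.tip_of(n,q)][:2])
E
```

```text
pics
scene {'camera_matrix': array([[492.47524002,   0.        , 319.52244302],
       [  0.        , 492.47524002, 198.54900278],
       [  0.        ,   0.        ,   1.        ]]), 'k1': -0.028204015566465866, 'xyz': array([1.21738179, 0.38940216, 1.4182449 ]), 'attitude': array([-1.38466289, -2.45528849,  0.67080925])}
top {'camera_matrix': array([[478.23697297,   0.        , 312.2620261 ],
       [  0.        , 478.23697297, 197.32950105],
       [  0.        ,   0.        ,   1.        ]]), 'k1': -0.13763993513516723, 'xyz': array([ 0.22172203, -0.03133916,  1.91396197]), 'attitude': array([-2.11003143,  2.11451662, -0.20296907])}
{'clock': 0.1, 'joints': array([ 1.10389502,  0.47771657,  0.02229363,  1.55632531, -0.01150156,
        1.10927417, -0.08307407]), 'qvel': array([ 4.61323310e-04,  1.93941948e-05,  5.02546160e-04, -1.38234252e-03,
        2.29354140e-04, -5.54805748e-04, -5.39654231e-04]), 'tau': array([ 4.39086740e-03, -5.97761393e+01,  1.61384225e+00, -2.81955439e+01,
        1.28866217e-02,  4.98701018e-03, -2.46416988e-06]), 'tcp_pos': array([ 0.23684693, -0.63147916,  0.19813411]), 'orientation': array([-3.08962084e+00, -5.60446146e-01,  5.87841953e-04]), 'contact_force': array([-0.92416196,  0.21677521,  0.13180542]), 'moment': array([-0.04477228,  0.01272404,  0.00917456]), 'grip_width': 0.08569971695384791}
scene deck_end [(0.56, [367.8, 231.0]), (0.2, [454.2, 297.1])]
scene spool [(0.85, [267.3, 141.3])]
scene blank_edge [(0.69, [340.3, 190.9])]
scene blank_back [(0.73, [312.0, 195.8]), (0.39, [341.1, 191.0])]
scene blank [(0.93, [319.5, 183.6])]
scene machine []
top deck_end [(0.61, [264.5, 187.8])]
top spool [(0.64, [379.6, 210.2])]
top blank_edge [(0.63, [299.8, 204.0])]
top blank_back [(0.56, [314.2, 191.9])]
top blank [(0.83, [314.5, 204.1])]
top machine [(0.81, [330.3, 222.1]), (0.44, [330.6, 151.6])]
```

View pics/scene0.png

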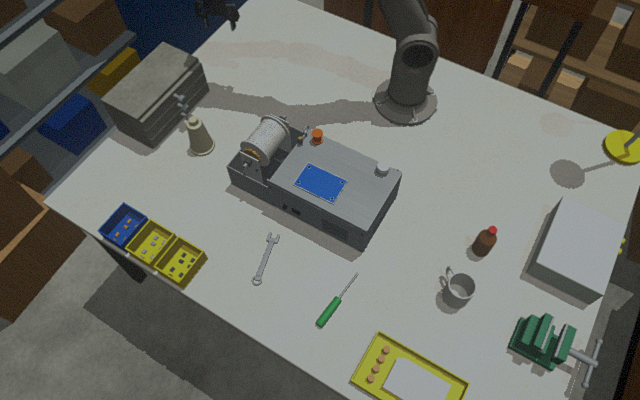

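View pics/top0.png

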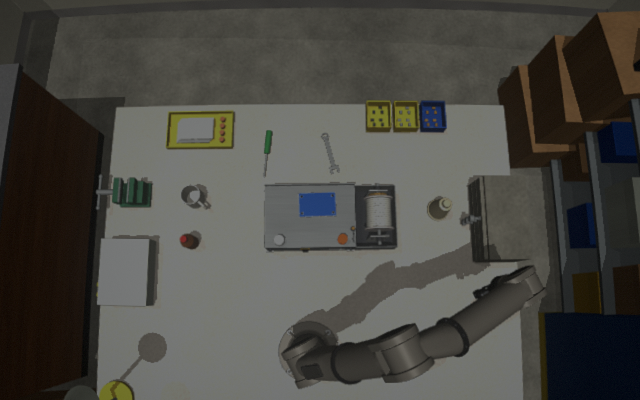

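```bash
cat > h.py <<'E'
from bench import r, imaging
import cv2, numpy as np
from scipy.spatial.transform import Rotation as R
def cam(n):
    c=imaging.camera_info(n); K=c["camera_matrix"]; D=np.array([c["k1"],0,0,0.]); 
    return K,D,R.from_rotvec(c["attitude"]).as_matrix(),np.array(c["xyz"])
def px2w(n,p,z):
    K,D,A,t=cam(n)
    q=cv2.undistortPoints(np.array([[p]],float),K,D)[0,0]
    d=A@np.array([q[0],q[1],1]); s=(z-t[2])/d[2]; return t+s*d
def w2px(n,P):
    K,D,A,t=cam(n); P=np.atleast_2d(P)
    Rc=A.T; return cv2.projectPoints(P.astype(float),cv2.Rodrigues(Rc)[0],-Rc@t,K,D)[0][:,0]
E
python3 - <<'E'
from h import *
P=dict(scene=dict(deck_end=(367.8,231.0),spool=(267.3,141.3),edge=(340.3,190.9),back=(312,195.8),blank=(319.5,183.6)),
top=dict(deck_end=(264.5,187.8),spool=(379.6,210.2),edge=(299.8,204),back=(314.2,191.9),blank=(314.5,204.1)))
for n in P:
  for k,p in P[n].items(): print(n,k,px2w(n,p,{'deck_end':.15,'spool':.165}.get(k,.155 if k!='blank' else .15)).round(4))
E
```

```text
scene deck_end [0.6181 0.1665 0.15  ]
scene spool [ 0.5108 -0.2542  0.165 ]
scene edge [0.5453 0.033  0.155 ]
scene back [ 0.6033 -0.0307  0.155 ]
scene blank [ 0.5527 -0.0355  0.15  ]
top deck_end [0.617  0.1645 0.15  ]
top spool [ 0.527  -0.2667  0.165 ]
top edge [0.5532 0.0303 0.155 ]
top back [ 0.5994 -0.0237  0.155 ]
top blank [ 0.5536 -0.0247  0.15  ]
```

The scene view shows the machine mid-bench, the blank (blue) at about (320,183), spool at (267,140), bobbin (317,135) and tin (382,170). In the top view, the blank is at (318,204), the open end at column 264 and the fold along row 184.

```bash
python3 - <<'E'
from h import *
a=cv2.imread('pics/scene0.png')[95:260,215:415]; cv2.imwrite('pics/sc1.png',cv2.resize(a,None,fx=4,fy=3.6,interpolation=cv2.INTER_CUBIC))
cv2.imwrite('pics/sc1.png',cv2.resize(a,None,fx=3.6,fy=3.6,interpolation=cv2.INTER_CUBIC))
a=cv2.imread('pics/top0.png')[170:265,250:410]; cv2.imwrite('pics/tp1.png',cv2.resize(a,None,fx=5,fy=5,interpolation=cv2.INTER_CUBIC))
for n in("scene","top"):
    f=cv2.imread(f'pics/{n}0.png'); h=cv2.cvtColor(f,cv2.COLOR_BGR2HSV)
    m=((abs(h[...,0].astype(int)-110)<14)&(h[...,1]>150)).astype(np.uint8)
    sl=(slice(155,215),slice(285,355)) 
    mm=np.zeros_like(m); mm[sl]=m[sl]
    ys,xs=np.nonzero(mm)
    W=np.array([px2w(n,(x,y),.155)[:2] for x,y in zip(xs,ys)]).astype(np.float32)
    rc=cv2.minAreaRect(W*1000); mean=W.mean(0)
    w,v=np.linalg.eigh(np.cov(W.T)); d=v[:,1]; d=d*np.sign(d[1])
    print(n,len(W),rc,mean,'yaw',np.arctan2(-d[0],d[1]), np.sqrt(12*w))
E
```

```text
scene 1008 ((550.1580810546875, -35.60585021972656), (85.11727905273438, 133.3432159423828), 1.7622958421707153) [ 0.5506161  -0.03474667] yaw 0.036033019340030475 [0.08381765 0.12959836]
top 703 ((555.1199340820312, -33.968345642089844), (127.5669174194336, 80.0191879272461), 89.84005737304688) [ 0.5540986  -0.03416902] yaw 0.006092492141580576 [0.07985858 0.1235755 ]
```

View pics/sc1.png

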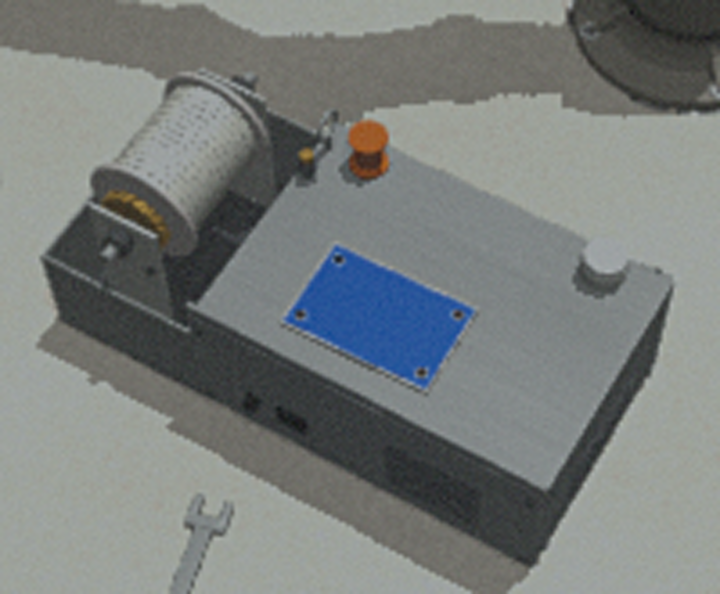

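View pics/tp1.png

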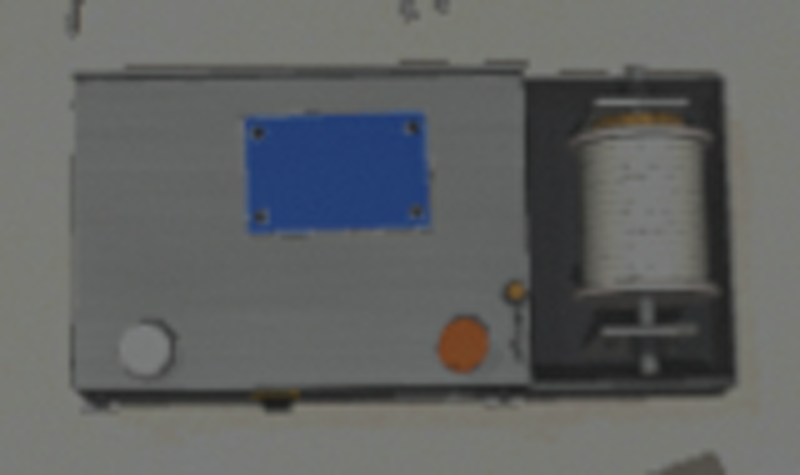

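```bash
python3 - <<'E'
from h import *
from scipy.optimize import least_squares
s=lambda x,y:("scene",(215+x/3.6-.36,95+y/3.6-.36)); t=lambda x,y:("top",(250+x/5-.4,170+y/5-.4))
# machine-frame pts
obs=[(s(548,490),(.117,.25,.165)),(s(671,285),(-.12,.25,.15)),(t(75,75),(.117,.25,.165)),(t(72,388),(-.12,.25,.15)),(t(523,70),(.119,-.09,.165)),(t(530,383),(-.12,-.09,.15)),(s(190,305),(.117,-.09,.165))]
def W(p,m):
    c,q=np.cos(p[2]),np.sin(p[2]); return np.array([p[0]+c*m[0]-q*m[1],p[1]+q*m[0]+c*m[1],m[2]])
def res(p,which=None): return np.concatenate([w2px(o[0],W(p,m))[0]-o[1] for o,m in obs if which in(None,o[0])])
for wh in (None,"scene","top"):
    f=least_squares(lambda p:res(p,wh),[.5,-.08,0],loss='soft_l1',f_scale=1); print(wh,f.x.round(4),f.fun.reshape(-1,2).round(1).tolist())
    if wh is None: p=f.x
print("deck_end",W(p,(.115,.25,.15)),'spool',W(p,(0,-.175,.165)))
# blank corners
obs2={'scene':[(s(335,243),(-1,-1)),(s(477,310),(-1,1)),(s(428,392),(1,1)),(s(283,322),(1,-1))],'top':[(t(246,117),(1,1)),(t(425,112),(1,-1)),(t(430,230),(-1,-1)),(t(248,235),(-1,1))]}
for n,l in obs2.items():
    def rb(p): return np.concatenate([w2px(o[0],W(p,(.046*a,.07*b,.155)))[0]-o[1] for o,(a,b) in l])
    f=least_squares(rb,[.55,-.03,0]);print(n,f.x,f.fun.round(1))
for q in('bobbin','tin'):
    for n in('scene','top'):
        d=imaging.tip_of(n,q); print(q,n,d and px2w(n,d[0]['position'],.15))
E
```

```text
None [ 0.512  -0.0857  0.0075] [[-0.6, 0.1], [1.5, -0.6], [-0.6, -0.3], [-0.3, 0.5], [0.2, -0.8], [0.1, 0.6], [-0.7, 0.1]]
scene [ 0.512  -0.0851  0.0083] [[-0.4, 0.2], [1.7, -0.5], [-0.5, 0.2]]
top [ 0.5119 -0.0862  0.0056] [[-0.4, -0.4], [-0.2, 0.4], [0.4, -0.7], [0.2, 0.7]]
deck_end [0.62515354 0.16512766 0.15      ] spool [ 0.51333849 -0.26072136  0.165     ]
scene [ 0.55030653 -0.03413312  0.03763402] [ 0.1 -0.   0.7 -0.3 -0.1  0.1 -0.6  0.1]
top [ 0.55215523 -0.03425289  0.02548689] [-0.7 -0.3  0.7 -0.3  0.6  0.2 -0.6  0.3]
bobbin scene [ 0.4264994  -0.12133551  0.15      ]
bobbin top [ 0.43145844 -0.14303601  0.15      ]
tin scene [0.41552947 0.10207756 0.15      ]
tin top [0.42233747 0.0964004  0.15      ]
```

```bash
cat >> h.py <<'E'
def go(pos,yaw=0.0075):
    """tool-frame shift (cm) & turn (deg) to reach world pos, tool down, tool x at world yaw"""
    o=r.get_obs(); A=R.from_rotvec(o["orientation"])
    T=R.from_euler('z',yaw)*R.from_rotvec([np.pi,0,0])
    print('clk',round(o['clock'],2),'tcp',o['tcp_pos'].round(4),'F',o['contact_force'].round(1),'w',o['grip_width'].round(3))
    print('shift cm',(A.inv().apply(np.array(pos)-o['tcp_pos'])*100).round(2),'turn',np.degrees((A.inv()*T).as_rotvec()).round(2), 'xaxis',A.apply([1,0,0]).round(3))
E
python3 -c "
from h import *
go((.46,-.035,.27)); print(px2w('top',(440,207),.14))"
```

```text
Traceback (most recent call last):
  File "h.py", line 18, in go
    print('clk',round(o['clock'],2),'tcp',o['tcp_pos'].round(4),'F',o['contact_force'].round(1),'w',o['grip_width'].round(3))
                                                                                                    ^^^^^^^^^^^^^^^^^^^^^
AttributeError: 'float' object has no attribute 'round'
```

```bash
sed -i "s/o\['grip_width'\].round(3)/round(o['grip_width'],4)/" h.py
python3 -c "
from h import *
go((.46,-.035,.27)); print(px2w('top',(440,207),.14))"
```

```text
clk 0.9 tcp [ 0.237 -0.632  0.199] F [-0.7 -0.7  0. ] w 0.0851
shift cm [ 41.84 -48.07  -7.1 ] turn [ 0.   -0.   20.13] xaxis [0.936 0.351 0.   ]
[ 0.54266484 -0.50145438  0.14      ]
```

Call:
jog_arm(rows=[{"xyz": [2.2,-2.6,-1.6],"delta_rot": [0,0,4],"fingers": 0.6},{"xyz": [4.4,-5.2,-3.2],"delta_rot": [0,0,8],"fingers": 0.6},{"xyz": [6.8,-7.8,-4.8],"delta_rot": [0,0,12],"fingers": 0.6},{"xyz": [9.2,-10.5,-6.2],"delta_rot": [0,0,16],"fingers": 0.6},{"xyz": [11.6,-13.4,-7.1],"delta_rot": [0,0,20],"fingers": 0.6}])

```text
clock: 1.32
tcp_pos: [0.2994, -0.465, 0.2717]
orientation: [3.14, 0.009, 0.002]
contact_force: [0.7, -0.5, 0.8]
grip_width: 0.0341
```

```bash
python3 -c "
from h import *
go((.46,-.035,.27))"
```

```text
clk 1.32 tcp [ 0.2994 -0.465   0.2717] F [ 0.7 -0.5  0.8] w 0.0341
shift cm [ 16.31 -42.91   0.11] turn [ 0.11 -0.09 -0.09] xaxis [1.    0.006 0.002]
```

Call:
jog_arm(rows=[{"xyz": [1.5,-3.8,0],"fingers": 0.6},{"xyz": [3.0,-7.6,0],"fingers": 0.6},{"xyz": [4.5,-11.4,0],"fingers": 0.6},{"xyz": [6.0,-15.2,0],"fingers": 0.6},{"xyz": [7.5,-19,0],"fingers": 0.6}])

```text
$.rows[0]: bad value
```

Call:
jog_arm(rows=[{"xyz": [1.5,-3.8,0],"fingers": 0.6},{"xyz": [3.0,-7.6,0],"fingers": 0.6},{"xyz": [4.5,-11.4,0],"fingers": 0.6},{"xyz": [6.0,-15.2,0],"fingers": 0.6},{"xyz": [7.5,-19,0],"fingers": 0.6}])

```text
$.rows[0]: bad value
```

```bash
python3 -c "
from h import *
go((.465,-.033,.17))"
```

```text
clk 1.32 tcp [ 0.2994 -0.465   0.2717] F [ 0.7 -0.5  0.8] w 0.0341
shift cm [ 16.79 -43.12  10.11] turn [ 0.11 -0.09 -0.09] xaxis [1.    0.006 0.002]
```

delta_rot is required.

Call:
jog_arm(rows=[{"xyz": [1.5,-3.8,0],"delta_rot": [0,0,0],"fingers": 0.6},{"xyz": [3.0,-7.6,0],"delta_rot": [0,0,0],"fingers": 0.6},{"xyz": [4.5,-11.4,0],"delta_rot": [0,0,0],"fingers": 0.6},{"xyz": [6.0,-15.2,0],"delta_rot": [0,0,0],"fingers": 0.6},{"xyz": [7.5,-19,0],"delta_rot": [0,0,0],"fingers": 0.6}])

```text
clock: 1.73
tcp_pos: [0.3736, -0.2727, 0.2718]
orientation: [3.139, 0.009, 0.004]
contact_force: [0.3, 0.1, 0.7]
grip_width: 0.0341
```

Call:
jog_arm(rows=[{"xyz": [1.5,-3.8,0],"delta_rot": [0,0,0],"fingers": 0.6},{"xyz": [3.0,-7.6,0],"delta_rot": [0,0,0],"fingers": 0.6},{"xyz": [4.5,-11.4,0],"delta_rot": [0,0,0],"fingers": 0.6},{"xyz": [6.0,-15.2,0],"delta_rot": [0,0,0],"fingers": 0.6},{"xyz": [7.5,-19,0],"delta_rot": [0,0,0],"fingers": 0.6}])

```text
clock: 2.15
tcp_pos: [0.4479, -0.0804, 0.2719]
orientation: [3.138, 0.009, 0.005]
contact_force: [0.8, -1.1, 0.3]
grip_width: 0.0344
```

```bash
python3 -c "
from h import *
go((.465,-.033,.17))"
```

```text
clk 2.15 tcp [ 0.4479 -0.0804  0.2719] F [ 0.8 -1.1  0.3] w 0.0344
shift cm [ 1.71 -4.76 10.18] turn [ 0.18 -0.19 -0.12] xaxis [1.    0.005 0.003]
```

Call:
jog_arm(rows=[{"xyz": [0.9,-2.4,2.0],"delta_rot": [0,0,0],"fingers": 0.6},{"xyz": [1.7,-4.7,4.5],"delta_rot": [0.2,-0.2,0],"fingers": 0.6},{"xyz": [1.7,-4.8,7.5],"delta_rot": [0.2,-0.2,0],"fingers": 0.6},{"xyz": [1.7,-4.8,9.8],"delta_rot": [0.2,-0.2,0],"fingers": 0.6},{"xyz": [1.7,-4.8,10.5],"delta_rot": [0.2,-0.2,0],"fingers": 0.6}])

```text
clock: 2.57
tcp_pos: [0.4626, -0.0322, 0.1637]
orientation: [-3.141, -0.011, 0.009]
contact_force: [-0.8, -0.4, -0.2]
grip_width: 0.0345
```

```bash
python3 -c "
from h import *
go((.465,-.033,.152))
f=imaging.grab_frame('scene'); cv2.imwrite('pics/s2.png',cv2.resize(f[80:260,215:415],None,fx=3.3,fy=3.3,interpolation=cv2.INTER_CUBIC))"
```

```text
clk 2.57 tcp [ 0.4626 -0.0322  0.1637] F [-0.8 -0.4 -0.2] w 0.0345
shift cm [0.24 0.08 1.17] turn [-0.04  0.32 -0.03] xaxis [ 1.     0.007 -0.005]
```

View pics/s2.png

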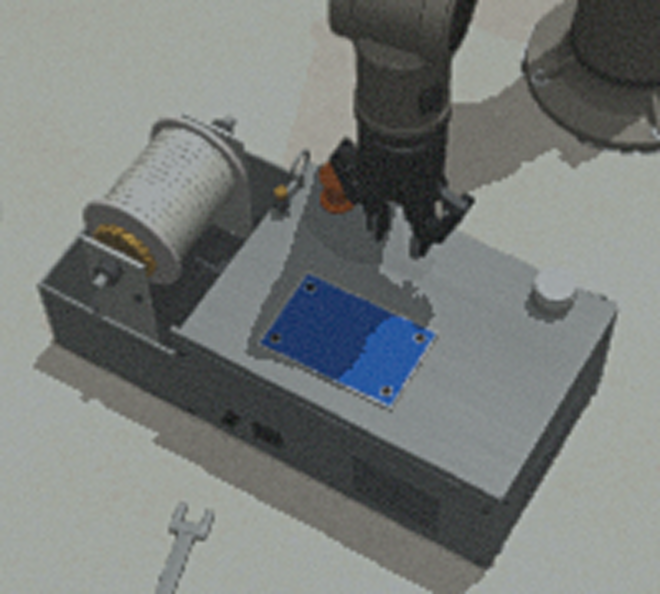

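The gripper is above the front strip at (400,240) between bobbin (335,190) and tin (553,285); the blank is untouched. Now I'll feel for the deck.

Call:
jog_arm(rows=[{"xyz": [0,0,0.2],"delta_rot": [0,0.3,0],"fingers": 0.6},{"xyz": [0,0,0.4],"delta_rot": [0,0.3,0],"fingers": 0.6},{"xyz": [0,0,0.6],"delta_rot": [0,0.3,0],"fingers": 0.6},{"xyz": [0,0,0.7],"delta_rot": [0,0.3,0],"fingers": 0.6},{"xyz": [0,0,0.7],"delta_rot": [0,0.3,0],"fingers": 0.6}])

```text
clock: 3.03
tcp_pos: [0.4633, -0.0328, 0.1578]
orientation: [-3.141, -0.009, -0.002]
contact_force: [-0.2, -1.2, 0.1]
grip_width: 0.0343
```

Call:
jog_arm(rows=[{"xyz": [0,0,0.1],"delta_rot": [0,0,0],"fingers": 0.6},{"xyz": [0,0,0.2],"delta_rot": [0,0,0],"fingers": 0.6},{"xyz": [0,0,0.25],"delta_rot": [0,0,0],"fingers": 0.6},{"xyz": [0,0,0.25],"delta_rot": [0,0,0],"fingers": 0.6},{"xyz": [0,0,0.25],"delta_rot": [0,0,0],"fingers": 0.6}])

```text
clock: 3.45
tcp_pos: [0.4632, -0.0328, 0.1552]
orientation: [-3.141, -0.009, -0.002]
contact_force: [-0.3, -0.4, -1.2]
grip_width: 0.0343
```

Call:
jog_arm(rows=[{"xyz": [0,0,0.1],"delta_rot": [0,0,0],"fingers": 0.6},{"xyz": [0,0,0.15],"delta_rot": [0,0,0],"fingers": 0.6},{"xyz": [0,0,0.2],"delta_rot": [0,0,0],"fingers": 0.6},{"xyz": [0,0,0.2],"delta_rot": [0,0,0],"fingers": 0.6},{"xyz": [0,0,0.2],"delta_rot": [0,0,0],"fingers": 0.6}])

```text
clock: 3.87
tcp_pos: [0.4632, -0.0328, 0.1532]
orientation: [-3.141, -0.009, -0.002]
contact_force: [0.8, 0.9, 0.2]
grip_width: 0.0341
```

Call:
jog_arm(rows=[{"xyz": [0,0,0.05],"delta_rot": [0,0,0],"fingers": 0.6},{"xyz": [0,0,0.1],"delta_rot": [0,0,0],"fingers": 0.6},{"xyz": [0,0,0.15],"delta_rot": [0,0,0],"fingers": 0.6},{"xyz": [0,0,0.15],"delta_rot": [0,0,0],"fingers": 0.6},{"xyz": [0,0,0.15],"delta_rot": [0,0,0],"fingers": 0.6}])

```text
clock: 4.28
tcp_pos: [0.4632, -0.0328, 0.1517]
orientation: [-3.141, -0.009, -0.001]
contact_force: [-0.0, -0.2, 0.3]
grip_width: 0.0341
```

Call:
jog_arm(rows=[{"xyz": [0,0,0.05],"delta_rot": [0,0,0],"fingers": 0.6},{"xyz": [0,0,0.1],"delta_rot": [0,0,0],"fingers": 0.6},{"xyz": [0,0,0.15],"delta_rot": [0,0,0],"fingers": 0.6},{"xyz": [0,0,0.15],"delta_rot": [0,0,0],"fingers": 0.6},{"xyz": [0,0,0.15],"delta_rot": [0,0,0],"fingers": 0.6}])

```text
clock: 4.7
tcp_pos: [0.4632, -0.0328, 0.1501]
orientation: [-3.141, -0.009, -0.001]
contact_force: [-0.4, 0.2, 0.3]
grip_width: 0.034
```

Call:
jog_arm(rows=[{"xyz": [0,0,0.05],"delta_rot": [0,0,0],"fingers": 0.6},{"xyz": [0,0,0.1],"delta_rot": [0,0,0],"fingers": 0.6},{"xyz": [0,0,0.1],"delta_rot": [0,0,0],"fingers": 0.6},{"xyz": [0,0,0.1],"delta_rot": [0,0,0],"fingers": 0.6},{"xyz": [0,0,0.1],"delta_rot": [0,0,0],"fingers": 0.6}])

```text
clock: 5.12
tcp_pos: [0.4632, -0.0328, 0.1491]
orientation: [-3.141, -0.009, -0.001]
contact_force: [-0.2, 0.0, -0.5]
grip_width: 0.0343
```

Call:
jog_arm(rows=[{"xyz": [0,0,0.05],"delta_rot": [0,0,0],"fingers": 0.6},{"xyz": [0,0,0.1],"delta_rot": [0,0,0],"fingers": 0.6},{"xyz": [0,0,0.1],"delta_rot": [0,0,0],"fingers": 0.6},{"xyz": [0,0,0.1],"delta_rot": [0,0,0],"fingers": 0.6},{"xyz": [0,0,0.1],"delta_rot": [0,0,0],"fingers": 0.6}])

```text
clock: 5.53
tcp_pos: [0.4632, -0.0328, 0.1481]
orientation: [-3.141, -0.009, -0.001]
contact_force: [1.7, -0.0, -0.2]
grip_width: 0.0344
```

Call:
jog_arm(rows=[{"xyz": [0,0,0.05],"delta_rot": [0,0,0],"fingers": 0.6},{"xyz": [0,0,0.1],"delta_rot": [0,0,0],"fingers": 0.6},{"xyz": [0,0,0.1],"delta_rot": [0,0,0],"fingers": 0.6},{"xyz": [0,0,0.1],"delta_rot": [0,0,0],"fingers": 0.6},{"xyz": [0,0,0.1],"delta_rot": [0,0,0],"fingers": 0.6}])

```text
clock: 5.95
tcp_pos: [0.4632, -0.0328, 0.1471]
orientation: [-3.141, -0.009, -0.001]
contact_force: [-0.0, 0.8, -0.5]
grip_width: 0.034
```

Call:
jog_arm(rows=[{"xyz": [0,0,0.05],"delta_rot": [0,0,0],"fingers": 0.6},{"xyz": [0,0,0.1],"delta_rot": [0,0,0],"fingers": 0.6},{"xyz": [0,0,0.1],"delta_rot": [0,0,0],"fingers": 0.6},{"xyz": [0,0,0.1],"delta_rot": [0,0,0],"fingers": 0.6},{"xyz": [0,0,0.1],"delta_rot": [0,0,0],"fingers": 0.6}])

```text
clock: 6.37
tcp_pos: [0.4631, -0.0328, 0.1461]
orientation: [-3.141, -0.009, -0.001]
contact_force: [0.5, 0.4, -0.1]
grip_width: 0.0344
```

Call:
jog_arm(rows=[{"xyz": [0,0,0.05],"delta_rot": [0,0,0],"fingers": 0.6},{"xyz": [0,0,0.1],"delta_rot": [0,0,0],"fingers": 0.6},{"xyz": [0,0,0.1],"delta_rot": [0,0,0],"fingers": 0.6},{"xyz": [0,0,0.1],"delta_rot": [0,0,0],"fingers": 0.6},{"xyz": [0,0,0.1],"delta_rot": [0,0,0],"fingers": 0.6}])

```text
clock: 6.78
tcp_pos: [0.4631, -0.0328, 0.1451]
orientation: [-3.141, -0.009, -0.001]
contact_force: [-0.2, 0.2, -0.8]
grip_width: 0.0339
```

Call:
jog_arm(rows=[{"xyz": [0,0,0.05],"delta_rot": [0,0,0],"fingers": 0.6},{"xyz": [0,0,0.1],"delta_rot": [0,0,0],"fingers": 0.6},{"xyz": [0,0,0.1],"delta_rot": [0,0,0],"fingers": 0.6},{"xyz": [0,0,0.1],"delta_rot": [0,0,0],"fingers": 0.6},{"xyz": [0,0,0.1],"delta_rot": [0,0,0],"fingers": 0.6}])

```text
clock: 7.2
tcp_pos: [0.4631, -0.0328, 0.1441]
orientation: [-3.141, -0.009, -0.001]
contact_force: [0.4, 0.1, -0.4]
grip_width: 0.0342
```

Call:
jog_arm(rows=[{"xyz": [0,0,0.05],"delta_rot": [0,0,0],"fingers": 0.6},{"xyz": [0,0,0.1],"delta_rot": [0,0,0],"fingers": 0.6},{"xyz": [0,0,0.1],"delta_rot": [0,0,0],"fingers": 0.6},{"xyz": [0,0,0.1],"delta_rot": [0,0,0],"fingers": 0.6},{"xyz": [0,0,0.1],"delta_rot": [0,0,0],"fingers": 0.6}])

```text
clock: 7.62
tcp_pos: [0.4632, -0.0328, 0.1431]
orientation: [-3.141, -0.009, -0.001]
contact_force: [0.8, -0.3, -0.1]
grip_width: 0.0342
```

Call:
jog_arm(rows=[{"xyz": [0,0,0.05],"delta_rot": [0,0,0],"fingers": 0.6},{"xyz": [0,0,0.1],"delta_rot": [0,0,0],"fingers": 0.6},{"xyz": [0,0,0.1],"delta_rot": [0,0,0],"fingers": 0.6},{"xyz": [0,0,0.1],"delta_rot": [0,0,0],"fingers": 0.6},{"xyz": [0,0,0.1],"delta_rot": [0,0,0],"fingers": 0.6}])

```text
clock: 8.03
tcp_pos: [0.4631, -0.0328, 0.1421]
orientation: [-3.141, -0.009, -0.001]
contact_force: [-0.4, -0.3, 0.5]
grip_width: 0.0346
```

Call:
jog_arm(rows=[{"xyz": [0,0,0.05],"delta_rot": [0,0,0],"fingers": 0.6},{"xyz": [0,0,0.1],"delta_rot": [0,0,0],"fingers": 0.6},{"xyz": [0,0,0.1],"delta_rot": [0,0,0],"fingers": 0.6},{"xyz": [0,0,0.1],"delta_rot": [0,0,0],"fingers": 0.6},{"xyz": [0,0,0.1],"delta_rot": [0,0,0],"fingers": 0.6}])

```text
clock: 8.45
tcp_pos: [0.4631, -0.0328, 0.141]
orientation: [-3.141, -0.009, -0.001]
contact_force: [1.0, 0.3, 0.1]
grip_width: 0.0346
```

```bash
python3 -c "
from h import *
go((.465,-.033,.152))
f=imaging.grab_frame('scene'); cv2.imwrite('pics/s3.png',cv2.resize(f[120:200,280:380],None,fx=7,fy=7,interpolation=cv2.INTER_CUBIC))"
```

```text
clk 8.45 tcp [ 0.4631 -0.0328  0.141 ] F [1.  0.3 0.1] w 0.0346
shift cm [ 0.19  0.03 -1.1 ] turn [-0.04 -0.03 -0.11] xaxis [1.    0.006 0.001]
```

View pics/s3.png

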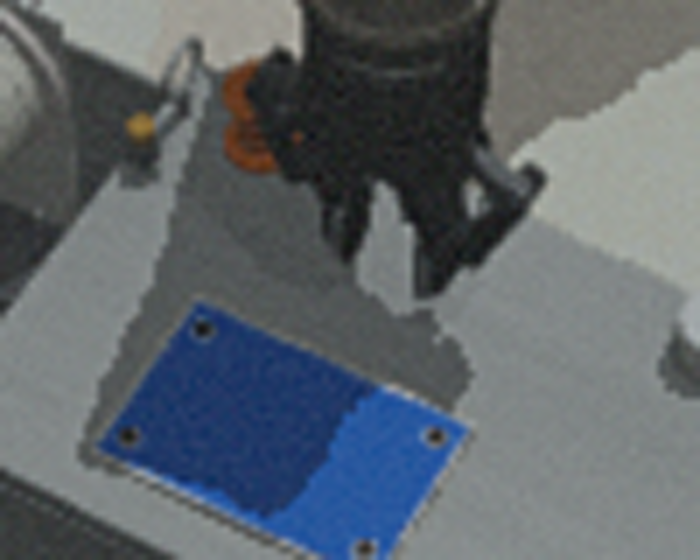

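The fingertips show at about (345,255) and (428,292) in the crop, that is pixels (329,156) and (341,162). The bobbin stays clear.

```bash
python3 -c "
from h import *
for z in (.141,.146,.15,.155,.16):
  for y in (-.033+.024,-.033-.024,): print(z,y,[(np.array([w2px('scene',(x,y,z))[0]-[280,120] for x in (.452,.474)])*7).round(0).tolist()])
"
```

```text
0.141 -0.009000000000000001 [[[445.0, 317.0], [420.0, 353.0]]]
0.141 -0.057 [[[352.0, 272.0], [327.0, 306.0]]]
0.146 -0.009000000000000001 [[[445.0, 311.0], [420.0, 346.0]]]
0.146 -0.057 [[[352.0, 265.0], [327.0, 300.0]]]
0.15 -0.009000000000000001 [[[446.0, 306.0], [421.0, 341.0]]]
0.15 -0.057 [[[353.0, 260.0], [327.0, 295.0]]]
0.155 -0.009000000000000001 [[[446.0, 299.0], [421.0, 335.0]]]
0.155 -0.057 [[[353.0, 254.0], [327.0, 289.0]]]
0.16 -0.009000000000000001 [[[446.0, 293.0], [421.0, 329.0]]]
0.16 -0.057 [[[353.0, 247.0], [327.0, 282.0]]]
```

Call:
jog_arm(rows=[{"xyz": [0,0,0.05],"delta_rot": [0,0,0],"fingers": 0.6},{"xyz": [0,0,0.1],"delta_rot": [0,0,0],"fingers": 0.6},{"xyz": [0,0,0.15],"delta_rot": [0,0,0],"fingers": 0.6},{"xyz": [0,0,0.15],"delta_rot": [0,0,0],"fingers": 0.6},{"xyz": [0,0,0.15],"delta_rot": [0,0,0],"fingers": 0.6}])

```text
clock: 8.92
tcp_pos: [0.4631, -0.0327, 0.1395]
orientation: [-3.141, -0.009, -0.001]
contact_force: [0.7, -0.5, 0.4]
grip_width: 0.0342
```

Call:
jog_arm(rows=[{"xyz": [0,0,0.05],"delta_rot": [0,0,0],"fingers": 0.6},{"xyz": [0,0,0.1],"delta_rot": [0,0,0],"fingers": 0.6},{"xyz": [0,0,0.15],"delta_rot": [0,0,0],"fingers": 0.6},{"xyz": [0,0,0.15],"delta_rot": [0,0,0],"fingers": 0.6},{"xyz": [0,0,0.15],"delta_rot": [0,0,0],"fingers": 0.6}])

```text
clock: 9.33
tcp_pos: [0.4631, -0.0327, 0.138]
orientation: [-3.141, -0.009, -0.001]
contact_force: [0.5, 0.3, -0.2]
grip_width: 0.0342
```

```bash
python3 -c "
from h import *
f=imaging.grab_frame('scene'); g=imaging.grab_frame('top')
f=cv2.convertScaleAbs(f,alpha=2.2,beta=20); g=cv2.convertScaleAbs(g,alpha=2.5,beta=20)
a=cv2.resize(f[125:185,300:360],None,fx=9,fy=9,interpolation=cv2.INTER_CUBIC)
cv2.imwrite('pics/s4.png',a)
cv2.imwrite('pics/t4.png',cv2.resize(g[180:260,260:370],None,fx=7,fy=7,interpolation=cv2.INTER_CUBIC))
o=r.get_obs();print(o['contact_force'],o['tau'])"
```

```text
[0.17250157 0.63368402 0.46140186] [-6.77273329e-04 -3.79976249e+01 -1.84816025e+00 -2.33231378e+01
  8.93470715e-03 -1.28304968e-03 -1.42487825e-04]
```

View pics/s4.png

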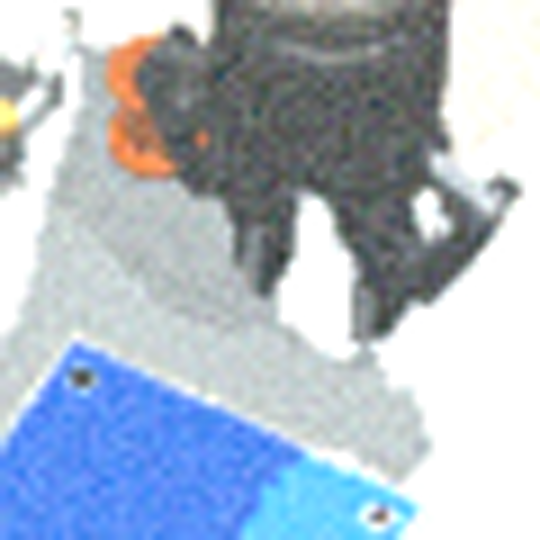

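View pics/t4.png

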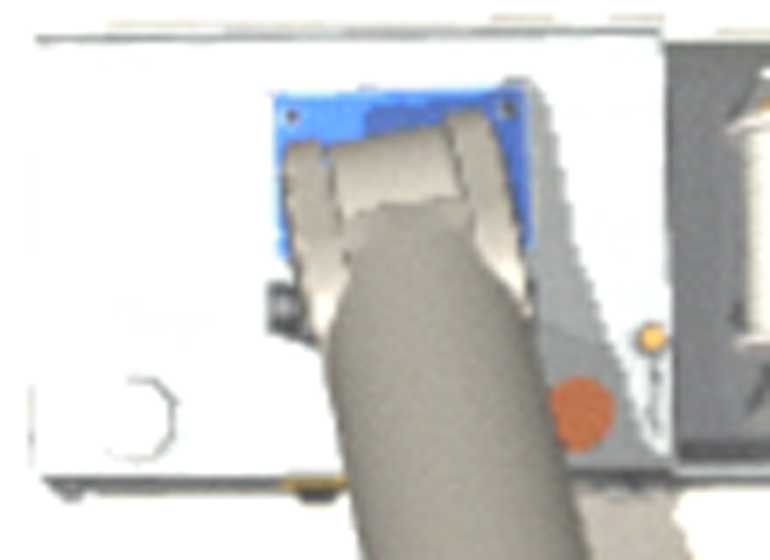

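The two fingertips are at (262,297) and (370,345) in the scene crop, with the right tip nearly meeting its shadow. The tips are clear of the blank, and the bobbin is in its place.

```bash
python3 -c "
from h import *
for p in ((329.1,157.8),(340.9,163.2)):
  for z in (.15,.155,.16): print(p,z,px2w('scene',p,z).round(4))
"
```

```text
(329.1, 157.8) 0.15 [ 0.4561 -0.0591  0.15  ]
(329.1, 157.8) 0.155 [ 0.4591 -0.0574  0.155 ]
(329.1, 157.8) 0.16 [ 0.4621 -0.0556  0.16  ]
(340.9, 163.2) 0.15 [ 0.4549 -0.0172  0.15  ]
(340.9, 163.2) 0.155 [ 0.4579 -0.0156  0.155 ]
(340.9, 163.2) 0.16 [ 0.4609 -0.014   0.16  ]
```

Call:
jog_arm(rows=[{"xyz": [0,0,0.05],"delta_rot": [0,0,0],"fingers": 0.6},{"xyz": [0,0,0.1],"delta_rot": [0,0,0],"fingers": 0.6},{"xyz": [0,0,0.15],"delta_rot": [0,0,0],"fingers": 0.6},{"xyz": [0,0,0.15],"delta_rot": [0,0,0],"fingers": 0.6},{"xyz": [0,0,0.15],"delta_rot": [0,0,0],"fingers": 0.6}])

```text
clock: 9.85
tcp_pos: [0.4631, -0.0328, 0.1365]
orientation: [-3.141, -0.009, -0.001]
contact_force: [-0.1, -0.7, -0.1]
grip_width: 0.034
```

Call:
jog_arm(rows=[{"xyz": [0,0,0.05],"delta_rot": [0,0,0],"fingers": 0.6},{"xyz": [0,0,0.1],"delta_rot": [0,0,0],"fingers": 0.6},{"xyz": [0,0,0.15],"delta_rot": [0,0,0],"fingers": 0.6},{"xyz": [0,0,0.15],"delta_rot": [0,0,0],"fingers": 0.6},{"xyz": [0,0,0.15],"delta_rot": [0,0,0],"fingers": 0.6}])

```text
clock: 10.27
tcp_pos: [0.4631, -0.0327, 0.1349]
orientation: [-3.141, -0.009, -0.001]
contact_force: [-0.2, 0.8, 0.3]
grip_width: 0.0342
```

Call:
jog_arm(rows=[{"xyz": [0,0,0.05],"delta_rot": [0,0,0],"fingers": 0.6},{"xyz": [0,0,0.1],"delta_rot": [0,0,0],"fingers": 0.6},{"xyz": [0,0,0.15],"delta_rot": [0,0,0],"fingers": 0.6},{"xyz": [0,0,0.15],"delta_rot": [0,0,0],"fingers": 0.6},{"xyz": [0,0,0.15],"delta_rot": [0,0,0],"fingers": 0.6}])

```text
clock: 10.68
tcp_pos: [0.463, -0.0328, 0.1334]
orientation: [-3.141, -0.009, -0.0]
contact_force: [0.4, -0.6, 0.3]
grip_width: 0.0338
```

Call:
jog_arm(rows=[{"xyz": [0,0,0.05],"delta_rot": [0,0,0],"fingers": 0.6},{"xyz": [0,0,0.1],"delta_rot": [0,0,0],"fingers": 0.6},{"xyz": [0,0,0.15],"delta_rot": [0,0,0],"fingers": 0.6},{"xyz": [0,0,0.15],"delta_rot": [0,0,0],"fingers": 0.6},{"xyz": [0,0,0.15],"delta_rot": [0,0,0],"fingers": 0.6}])

```text
clock: 11.1
tcp_pos: [0.463, -0.0327, 0.1318]
orientation: [-3.141, -0.009, -0.0]
contact_force: [0.2, 0.4, 0.8]
grip_width: 0.0341
```

```bash
python3 -c "
from h import *
f=imaging.grab_frame('scene')
f=cv2.convertScaleAbs(f,alpha=2.2,beta=0)
a=cv2.resize(f[125:185,300:360],None,fx=9,fy=9,interpolation=cv2.INTER_CUBIC)
cv2.imwrite('pics/s5.png',a)
o=r.get_obs();print(o['contact_force'],o['tau'],o['tcp_pos'],o['joints'])"
```

```text
[ 0.11166699 -1.65921735  0.94043297] [-6.64601757e-04 -3.82895172e+01 -1.89976685e+00 -2.30081999e+01
  9.02667933e-03 -4.54102892e-04 -5.73628040e-04] [ 0.46300129 -0.03273623  0.13188319] [ 0.28279383  0.24345359 -0.39349232  2.08974294  0.12473593  0.8299409
 -1.74977838]
```

View pics/s5.png

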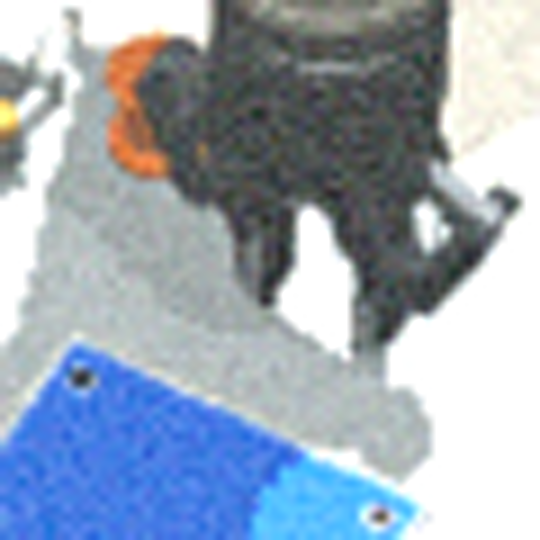

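Probing with half-open fingers gives no deck contact and the tip height is unclear. I'll raise, shut the fingers (tip = TCP by definition) and probe again.

Call:
jog_arm(rows=[{"xyz": [0,0,-1.5],"delta_rot": [0,0,0],"fingers": 0.6},{"xyz": [0,0,-2.8],"delta_rot": [0,0,0],"fingers": 1},{"xyz": [0,0,-2.8],"delta_rot": [0,0,0],"fingers": 1},{"xyz": [0,0,-2.8],"delta_rot": [0,0,0],"fingers": 1},{"xyz": [0,0,-2.8],"delta_rot": [0,0,0],"fingers": 1}])

```text
clock: 11.57
tcp_pos: [0.4627, -0.0328, 0.1594]
orientation: [-3.141, -0.009, 0.0]
contact_force: [-0.5, 0.9, -1.2]
grip_width: -0.0002
```

```bash
python3 -c "
from h import *
f=imaging.grab_frame('scene')
f=cv2.convertScaleAbs(f,alpha=1.8,beta=0)
a=cv2.resize(f[125:185,300:360],None,fx=9,fy=9,interpolation=cv2.INTER_CUBIC)
cv2.imwrite('pics/s6.png',a)
o=r.get_obs();print(o['contact_force'],o['tcp_pos'],o['grip_width'])
for x in (.452,.474):
  for z in (o['tcp_pos'][2],.15,.17): print(x,z,(w2px('scene',(x,-.033,z))[0]-[300,125])*9)"
```

```text
[ 0.34519937 -0.07340898 -0.08600104] [ 0.46245797 -0.03282477  0.15919111] -9.798649748918648e-05
0.452 0.1591911128758655 [333.31630759 303.41510842]
0.452 0.15 [332.85356486 318.58829002]
0.452 0.17 [333.86654704 285.36878575]
0.474 0.1591911128758655 [300.85810323 348.86274775]
0.474 0.15 [300.56088164 363.89380273]
0.474 0.17 [301.21153208 330.98409355]
```

View pics/s6.png

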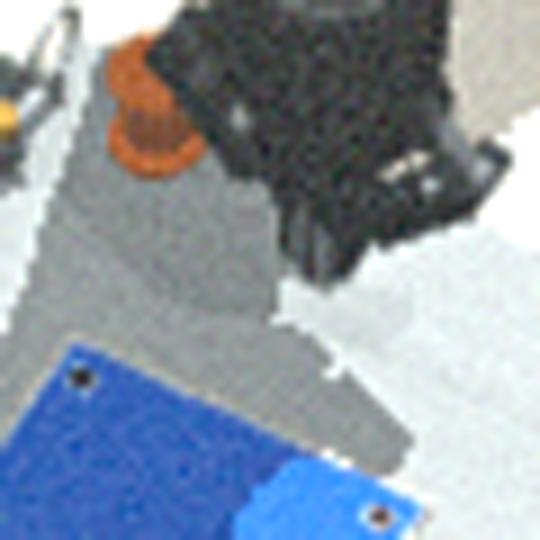

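The shut tips show at (330,282) in the crop, higher than the TCP reading projects (row about 326). So the tips look 10 to 20 mm above the reading. I'll keep feeling down.

Call:
jog_arm(rows=[{"xyz": [0,0,0.2],"delta_rot": [0,0,0],"fingers": 1},{"xyz": [0,0,0.4],"delta_rot": [0,0,0],"fingers": 1},{"xyz": [0,0,0.6],"delta_rot": [0,0,0],"fingers": 1},{"xyz": [0,0,0.7],"delta_rot": [0,0,0],"fingers": 1},{"xyz": [0,0,0.7],"delta_rot": [0,0,0],"fingers": 1}])

```text
clock: 12.03
tcp_pos: [0.4621, -0.0328, 0.1517]
orientation: [-3.141, -0.009, 0.003]
contact_force: [-0.5, -0.5, -0.5]
grip_width: 0.0001
```

Call:
jog_arm(rows=[{"xyz": [0,0,0.05],"delta_rot": [0,0,0],"fingers": 1},{"xyz": [0,0,0.1],"delta_rot": [0,0,0],"fingers": 1},{"xyz": [0,0,0.15],"delta_rot": [0,0,0],"fingers": 1},{"xyz": [0,0,0.2],"delta_rot": [0,0,0],"fingers": 1},{"xyz": [0,0,0.2],"delta_rot": [0,0,0],"fingers": 1}])

```text
clock: 12.45
tcp_pos: [0.4621, -0.0328, 0.1496]
orientation: [-3.141, -0.009, 0.003]
contact_force: [0.0, 0.4, 0.5]
grip_width: 0.0004
```

Call:
jog_arm(rows=[{"xyz": [0,0,0.05],"delta_rot": [0,0,0],"fingers": 1},{"xyz": [0,0,0.1],"delta_rot": [0,0,0],"fingers": 1},{"xyz": [0,0,0.15],"delta_rot": [0,0,0],"fingers": 1},{"xyz": [0,0,0.2],"delta_rot": [0,0,0],"fingers": 1},{"xyz": [0,0,0.2],"delta_rot": [0,0,0],"fingers": 1}])

```text
clock: 12.87
tcp_pos: [0.462, -0.0328, 0.1475]
orientation: [-3.141, -0.009, 0.003]
contact_force: [0.9, -0.9, -1.2]
grip_width: -0.0002
```

Call:
jog_arm(rows=[{"xyz": [0,0,0.05],"delta_rot": [0,0,0],"fingers": 1},{"xyz": [0,0,0.1],"delta_rot": [0,0,0],"fingers": 1},{"xyz": [0,0,0.15],"delta_rot": [0,0,0],"fingers": 1},{"xyz": [0,0,0.2],"delta_rot": [0,0,0],"fingers": 1},{"xyz": [0,0,0.2],"delta_rot": [0,0,0],"fingers": 1}])

```text
clock: 13.28
tcp_pos: [0.4619, -0.0328, 0.1454]
orientation: [-3.141, -0.009, 0.003]
contact_force: [0.3, 1.1, 0.1]
grip_width: -0.0001
```

Call:
jog_arm(rows=[{"xyz": [0,0,0.05],"delta_rot": [0,0,0],"fingers": 1},{"xyz": [0,0,0.1],"delta_rot": [0,0,0],"fingers": 1},{"xyz": [0,0,0.15],"delta_rot": [0,0,0],"fingers": 1},{"xyz": [0,0,0.2],"delta_rot": [0,0,0],"fingers": 1},{"xyz": [0,0,0.2],"delta_rot": [0,0,0],"fingers": 1}])

```text
clock: 13.7
tcp_pos: [0.4619, -0.0328, 0.1433]
orientation: [-3.141, -0.009, 0.004]
contact_force: [0.0, 0.8, -0.6]
grip_width: -0.0002
```

```bash
python3 -c "
from h import *
f=imaging.grab_frame('scene')
f=cv2.convertScaleAbs(f,alpha=1.8,beta=0)
a=cv2.resize(f[125:185,300:360],None,fx=9,fy=9,interpolation=cv2.INTER_CUBIC)
cv2.imwrite('pics/s7.png',a)
o=r.get_obs();print(o['contact_force'],o['tcp_pos'],o['grip_width'])"
```

```text
[ 0.04957911  0.17815816 -0.14995929] [ 0.46186928 -0.03281919  0.14331147] -8.782989153551291e-05
```

View pics/s7.png

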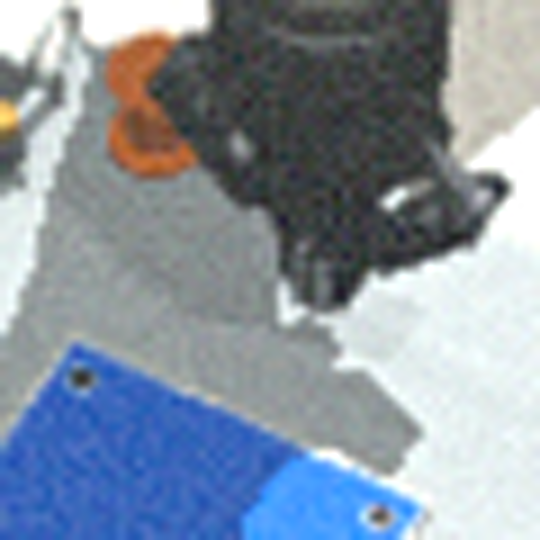

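Tip now at (325,310), still moving freely, with the deck below it at about row 335. Continuing down.

Call:
jog_arm(rows=[{"xyz": [0,0,0.1],"delta_rot": [0,0,0],"fingers": 1},{"xyz": [0,0,0.2],"delta_rot": [0,0,0],"fingers": 1},{"xyz": [0,0,0.3],"delta_rot": [0,0,0],"fingers": 1},{"xyz": [0,0,0.35],"delta_rot": [0,0,0],"fingers": 1},{"xyz": [0,0,0.35],"delta_rot": [0,0,0],"fingers": 1}])

```text
clock: 14.17
tcp_pos: [0.4618, -0.0328, 0.1397]
orientation: [-3.141, -0.009, 0.004]
contact_force: [-0.1, 0.3, 0.1]
grip_width: -0.0002
```

Call:
jog_arm(rows=[{"xyz": [0,0,0.05],"delta_rot": [0,0,0],"fingers": 1},{"xyz": [0,0,0.1],"delta_rot": [0,0,0],"fingers": 1},{"xyz": [0,0,0.15],"delta_rot": [0,0,0],"fingers": 1},{"xyz": [0,0,0.2],"delta_rot": [0,0,0],"fingers": 1},{"xyz": [0,0,0.2],"delta_rot": [0,0,0],"fingers": 1}])

```text
clock: 14.58
tcp_pos: [0.4617, -0.0328, 0.1375]
orientation: [-3.141, -0.009, 0.004]
contact_force: [0.6, -0.1, -0.8]
grip_width: 0.0004
```

Call:
jog_arm(rows=[{"xyz": [0,0,0.05],"delta_rot": [0,0,0],"fingers": 1},{"xyz": [0,0,0.1],"delta_rot": [0,0,0],"fingers": 1},{"xyz": [0,0,0.15],"delta_rot": [0,0,0],"fingers": 1},{"xyz": [0,0,0.2],"delta_rot": [0,0,0],"fingers": 1},{"xyz": [0,0,0.2],"delta_rot": [0,0,0],"fingers": 1}])

```text
clock: 15.0
tcp_pos: [0.4616, -0.0328, 0.1355]
orientation: [-3.141, -0.009, 0.005]
contact_force: [0.2, -0.1, 0.4]
grip_width: 0.0001
```

Call:
jog_arm(rows=[{"xyz": [0,0,0.05],"delta_rot": [0,0,0],"fingers": 1},{"xyz": [0,0,0.1],"delta_rot": [0,0,0],"fingers": 1},{"xyz": [0,0,0.15],"delta_rot": [0,0,0],"fingers": 1},{"xyz": [0,0,0.2],"delta_rot": [0,0,0],"fingers": 1},{"xyz": [0,0,0.2],"delta_rot": [0,0,0],"fingers": 1}])

```text
clock: 15.42
tcp_pos: [0.4615, -0.0328, 0.1333]
orientation: [-3.141, -0.009, 0.005]
contact_force: [-0.5, 0.6, -0.2]
grip_width: -0.0
```

```bash
python3 -c "
from h import *
f=imaging.grab_frame('scene')
f=cv2.convertScaleAbs(f,alpha=1.8,beta=0)
a=cv2.resize(f[125:185,300:360],None,fx=9,fy=9,interpolation=cv2.INTER_CUBIC)
cv2.imwrite('pics/s8.png',a)
o=r.get_obs();print(o['contact_force'],o['tcp_pos'],o['grip_width'])
from scipy.spatial.transform import Rotation as R
print(w2px('scene',[0,0,0]),w2px('top',[0,0,0]))"
```

```text
[-0.75264093  0.14716725  1.22068284] [ 0.46155879 -0.03282092  0.13339266] -0.00015398194873443945
[[404.6462631  101.58219736]] [[308.58505237 351.12642835]]
```

View pics/s8.png

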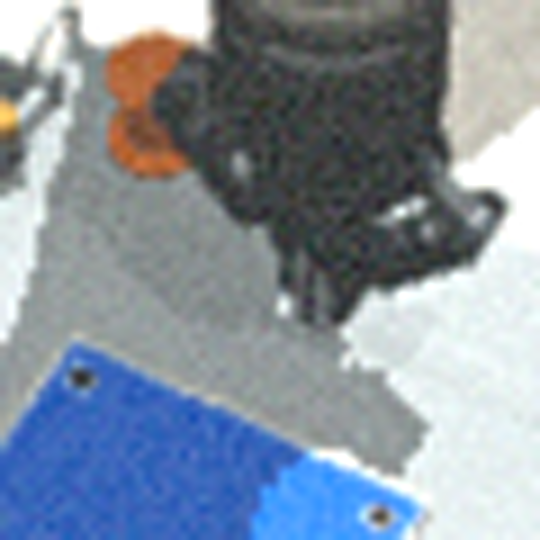

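Call:
jog_arm(rows=[{"xyz": [0,0,0.05],"delta_rot": [0,0,0],"fingers": 1},{"xyz": [0,0,0.1],"delta_rot": [0,0,0],"fingers": 1},{"xyz": [0,0,0.15],"delta_rot": [0,0,0],"fingers": 1},{"xyz": [0,0,0.2],"delta_rot": [0,0,0],"fingers": 1},{"xyz": [0,0,0.2],"delta_rot": [0,0,0],"fingers": 1}])

```text
clock: 15.88
tcp_pos: [0.4615, -0.0328, 0.1313]
orientation: [-3.141, -0.009, 0.005]
contact_force: [-0.7, 0.8, 0.1]
grip_width: -0.0
```

Call:
jog_arm(rows=[{"xyz": [0,0,0.05],"delta_rot": [0,0,0],"fingers": 1},{"xyz": [0,0,0.1],"delta_rot": [0,0,0],"fingers": 1},{"xyz": [0,0,0.15],"delta_rot": [0,0,0],"fingers": 1},{"xyz": [0,0,0.15],"delta_rot": [0,0,0],"fingers": 1},{"xyz": [0,0,0.15],"delta_rot": [0,0,0],"fingers": 1}])

```text
clock: 16.3
tcp_pos: [0.4614, -0.0328, 0.1297]
orientation: [-3.141, -0.009, 0.005]
contact_force: [0.6, 0.6, 0.8]
grip_width: 0.0001
```

Call:
jog_arm(rows=[{"xyz": [0,0,0.05],"delta_rot": [0,0,0],"fingers": 1},{"xyz": [0,0,0.1],"delta_rot": [0,0,0],"fingers": 1},{"xyz": [0,0,0.15],"delta_rot": [0,0,0],"fingers": 1},{"xyz": [0,0,0.15],"delta_rot": [0,0,0],"fingers": 1},{"xyz": [0,0,0.15],"delta_rot": [0,0,0],"fingers": 1}])

```text
clock: 16.72
tcp_pos: [0.4614, -0.0328, 0.1282]
orientation: [-3.141, -0.009, 0.005]
contact_force: [0.5, 0.8, 0.6]
grip_width: -0.0001
```

Call:
jog_arm(rows=[{"xyz": [0,0,0.05],"delta_rot": [0,0,0],"fingers": 1},{"xyz": [0,0,0.1],"delta_rot": [0,0,0],"fingers": 1},{"xyz": [0,0,0.15],"delta_rot": [0,0,0],"fingers": 1},{"xyz": [0,0,0.15],"delta_rot": [0,0,0],"fingers": 1},{"xyz": [0,0,0.15],"delta_rot": [0,0,0],"fingers": 1}])

```text
clock: 17.13
tcp_pos: [0.4614, -0.0328, 0.1266]
orientation: [-3.141, -0.009, 0.006]
contact_force: [0.6, -0.3, 0.0]
grip_width: -0.0001
```

Call:
jog_arm(rows=[{"xyz": [0,0,0.05],"delta_rot": [0,0,0],"fingers": 1},{"xyz": [0,0,0.1],"delta_rot": [0,0,0],"fingers": 1},{"xyz": [0,0,0.15],"delta_rot": [0,0,0],"fingers": 1},{"xyz": [0,0,0.15],"delta_rot": [0,0,0],"fingers": 1},{"xyz": [0,0,0.15],"delta_rot": [0,0,0],"fingers": 1}])

```text
clock: 17.55
tcp_pos: [0.4613, -0.0328, 0.1251]
orientation: [-3.141, -0.009, 0.006]
contact_force: [-0.4, -0.7, 0.1]
grip_width: -0.0001
```

```bash
python3 -c "
from h import *
f=imaging.grab_frame('scene')
cv2.imwrite('pics/s9f.png',f)
f=cv2.convertScaleAbs(f,alpha=1.8,beta=0)
a=cv2.resize(f[125:185,300:360],None,fx=9,fy=9,interpolation=cv2.INTER_CUBIC)
cv2.imwrite('pics/s9.png',a)
o=r.get_obs();print(o['contact_force'],o['tcp_pos'],o['grip_width'])"
```

```text
[ 0.62604488  1.08284803 -0.28734934] [ 0.46136067 -0.03276926  0.12514245] 0.000463233303849567
```

View pics/s9.png

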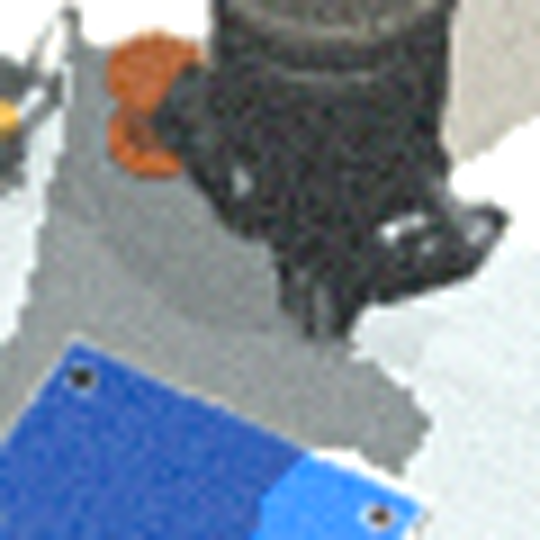

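Call:
jog_arm(rows=[{"xyz": [0,0,0.05],"delta_rot": [0,0,0],"fingers": 1},{"xyz": [0,0,0.1],"delta_rot": [0,0,0],"fingers": 1},{"xyz": [0,0,0.15],"delta_rot": [0,0,0],"fingers": 1},{"xyz": [0,0,0.2],"delta_rot": [0,0,0],"fingers": 1},{"xyz": [0,0,0.2],"delta_rot": [0,0,0],"fingers": 1}])

```text
clock: 18.02
tcp_pos: [0.4612, -0.0328, 0.123]
orientation: [-3.141, -0.009, 0.006]
contact_force: [0.2, 0.3, -0.3]
grip_width: 0.0
```

Call:
jog_arm(rows=[{"xyz": [0,0,0.05],"delta_rot": [0,0,0],"fingers": 1},{"xyz": [0,0,0.1],"delta_rot": [0,0,0],"fingers": 1},{"xyz": [0,0,0.15],"delta_rot": [0,0,0],"fingers": 1},{"xyz": [0,0,0.2],"delta_rot": [0,0,0],"fingers": 1},{"xyz": [0,0,0.2],"delta_rot": [0,0,0],"fingers": 1}])

```text
clock: 18.43
tcp_pos: [0.4612, -0.0328, 0.1209]
orientation: [-3.141, -0.009, 0.006]
contact_force: [1.0, 0.1, 0.4]
grip_width: 0.0
```

```bash
python3 -c "
from h import *
print(w2px('scene',[(.237,-.632,.199)]),w2px('top',[(.237,-.632,.199)]))
a=cv2.imread('pics/scene0.png')[0:50,180:260];b=cv2.imread('pics/top0.png')[250:310,470:550]
a=cv2.convertScaleAbs(cv2.resize(a,None,fx=6,fy=6),alpha=2);b=cv2.convertScaleAbs(cv2.resize(b,None,fx=4,fy=4),alpha=2)
cv2.imwrite('pics/st.png',a);cv2.imwrite('pics/st2.png',b)"
```

```text
[[222.37694602  38.61668114]] [[483.50323071 287.50084533]]
```

View pics/st.png

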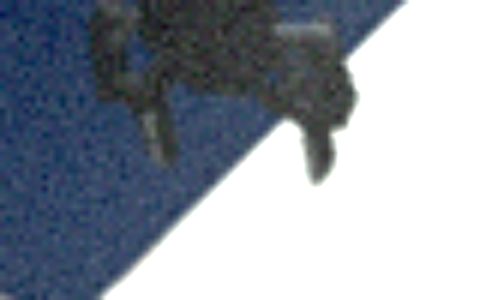

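View pics/s9f.png

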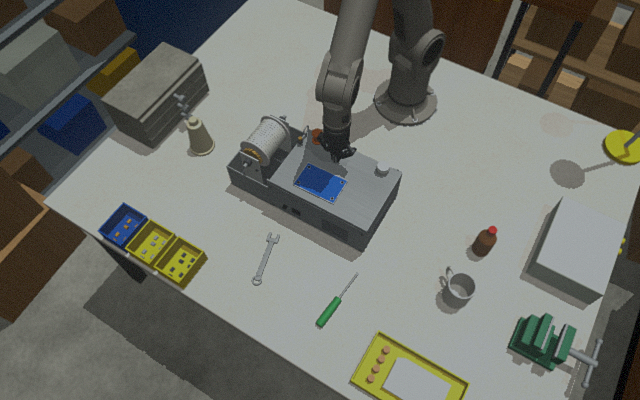

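The start image also shows the tips above the projected TCP, with mid-tips at about (220,29) against (222,39). So the real tips sit some 25 to 40 mm higher than read, and I'll keep feeling down in small steps.

Call:
jog_arm(rows=[{"xyz": [0,0,0.05],"delta_rot": [0,0,0],"fingers": 1},{"xyz": [0,0,0.1],"delta_rot": [0,0,0],"fingers": 1},{"xyz": [0,0,0.15],"delta_rot": [0,0,0],"fingers": 1},{"xyz": [0,0,0.2],"delta_rot": [0,0,0],"fingers": 1},{"xyz": [0,0,0.2],"delta_rot": [0,0,0],"fingers": 1}])

```text
clock: 18.85
tcp_pos: [0.4611, -0.0328, 0.1188]
orientation: [-3.141, -0.009, 0.006]
contact_force: [-1.2, -0.5, 0.6]
grip_width: -0.0002
```

Call:
jog_arm(rows=[{"xyz": [0,0,0.05],"delta_rot": [0,0,0],"fingers": 1},{"xyz": [0,0,0.1],"delta_rot": [0,0,0],"fingers": 1},{"xyz": [0,0,0.15],"delta_rot": [0,0,0],"fingers": 1},{"xyz": [0,0,0.2],"delta_rot": [0,0,0],"fingers": 1},{"xyz": [0,0,0.2],"delta_rot": [0,0,0],"fingers": 1}])

```text
clock: 19.27
tcp_pos: [0.4612, -0.0328, 0.1178]
orientation: [-3.141, -0.009, 0.006]
contact_force: [-5.4, -0.5, 11.8]
grip_width: -0.0
```

Call:
jog_arm(rows=[{"xyz": [0,0,0.05],"delta_rot": [0,0,0],"fingers": 1},{"xyz": [0,0,0.1],"delta_rot": [0,0,0],"fingers": 1},{"xyz": [0,0,0.15],"delta_rot": [0,0,0],"fingers": 1},{"xyz": [0,0,0.2],"delta_rot": [0,0,0],"fingers": 1},{"xyz": [0,0,0.2],"delta_rot": [0,0,0],"fingers": 1}])

```text
clock: 19.68
tcp_pos: [0.4612, -0.0328, 0.1177]
orientation: [3.141, 0.009, -0.007]
contact_force: [-9.1, -0.1, 24.0]
grip_width: 0.0
```

Contact at reading z = 0.1178, so the real tip is about 32 mm above the reading. Lifting 2.3 mm.

Call:
jog_arm(rows=[{"xyz": [0,0,-0.2],"delta_rot": [0,0,0],"fingers": 1},{"xyz": [0,0,-0.25],"delta_rot": [0,0,0],"fingers": 1},{"xyz": [0,0,-0.25],"delta_rot": [0,0,0],"fingers": 1},{"xyz": [0.3,0,-0.25],"delta_rot": [0,0,0],"fingers": 1},{"xyz": [0.5,0,-0.25],"delta_rot": [0,0,0],"fingers": 1}])

```text
clock: 20.1
tcp_pos: [0.4663, -0.0329, 0.1198]
orientation: [3.141, 0.008, -0.007]
contact_force: [-0.5, 0.7, 0.7]
grip_width: 0.0001
```

```bash
python3 -c "
from h import *
f=imaging.grab_frame('scene')
f=cv2.convertScaleAbs(f,alpha=1.8,beta=0)
a=cv2.resize(f[110:200,270:370],None,fx=7,fy=6.5,interpolation=cv2.INTER_CUBIC)
cv2.imwrite('pics/s10.png',a)
o=r.get_obs();print(o['contact_force'],o['moment']);go((.5,-.033,.12))"
```

```text
[1.25091219 0.01744155 0.00398732] [-0.01176921 -0.03071487 -0.05543862]
clk 20.15 tcp [ 0.4668 -0.0328  0.1199] F [1.3 0.  0. ] w -0.0002
shift cm [ 3.32  0.04 -0.02] turn [ 0.02  0.23 -0.12] xaxis [ 1.     0.005 -0.004]
```

View pics/s10.png

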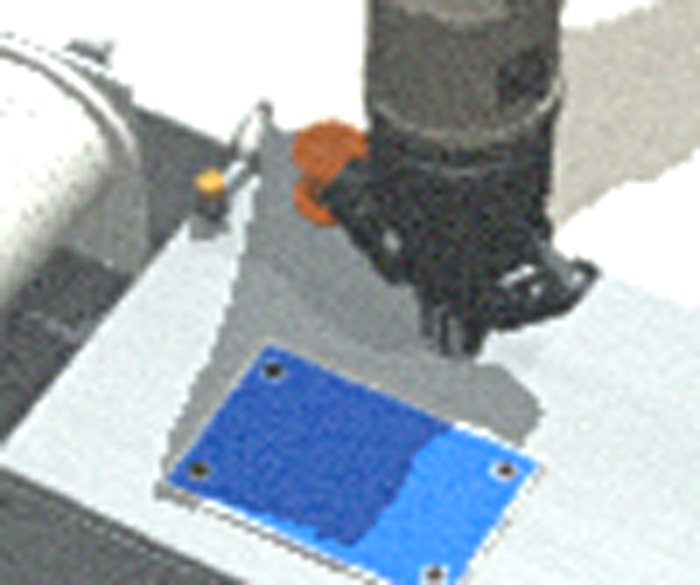

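The tip is at (460,352) in the crop, about 4 cm short of the blank's front edge and just over the deck. The bobbin stands. Now I push along +x.

Call:
jog_arm(rows=[{"xyz": [0.5,0,0],"delta_rot": [0,0.2,0],"fingers": 1},{"xyz": [1.2,0,0],"delta_rot": [0,0.2,0],"fingers": 1},{"xyz": [1.9,0,-0.01],"delta_rot": [0,0.2,0],"fingers": 1},{"xyz": [2.4,0,-0.01],"delta_rot": [0,0.2,0],"fingers": 1},{"xyz": [2.7,0,-0.01],"delta_rot": [0,0.2,0],"fingers": 1}])

```text
clock: 20.57
tcp_pos: [0.495, -0.0325, 0.1199]
orientation: [3.142, 0.009, -0.0]
contact_force: [0.8, 0.2, 0.1]
grip_width: 0.0001
```

Call:
jog_arm(rows=[{"xyz": [0.2,0,0],"delta_rot": [0,0,0],"fingers": 1},{"xyz": [0.5,0,0],"delta_rot": [0,0,0],"fingers": 1},{"xyz": [0.8,0,0],"delta_rot": [0,0,0],"fingers": 1},{"xyz": [1.1,0,0],"delta_rot": [0,0,0],"fingers": 1},{"xyz": [1.4,0,0],"delta_rot": [0,0,0],"fingers": 1}])

```text
clock: 20.98
tcp_pos: [0.509, -0.0325, 0.1198]
orientation: [3.142, 0.008, -0.001]
contact_force: [-0.8, -0.0, -0.4]
grip_width: 0.0001
```

```bash
cat >> h.py <<'E'
def look(name,crop=(110,240,270,390),fx=5.5,al=1.8):
    f=imaging.grab_frame('scene'); a,b,c,d=crop
    cv2.imwrite('pics/%s.png'%name,cv2.convertScaleAbs(cv2.resize(f[a:b,c:d],None,fx=fx,fy=fx*.8,interpolation=cv2.INTER_CUBIC),alpha=al))
    return f
E
python3 -c "
from h import *
look('s11');go((.5,-.033,.12))"
```

```text
clk 21.03 tcp [ 0.5098 -0.0324  0.1199] F [ 0.6 -0.4 -0.1] w 0.0
shift cm [-0.98  0.05 -0.01] turn [-0.   -0.03 -0.12] xaxis [1.    0.005 0.001]
```

View pics/s11.png

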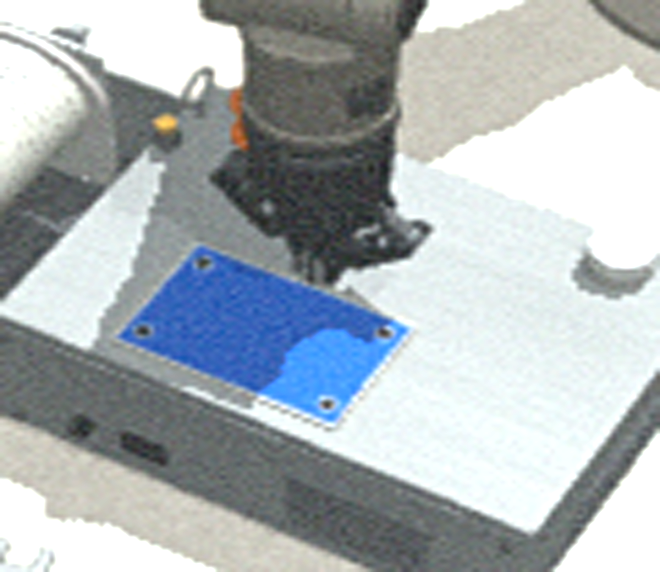

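The tip at (318,282) is just about at the middle of the blank's front edge.

Call:
jog_arm(rows=[{"xyz": [0.3,0.1,0],"delta_rot": [0,0,0],"fingers": 1},{"xyz": [0.6,0.2,0],"delta_rot": [0,0,0],"fingers": 1},{"xyz": [0.9,0.2,0],"delta_rot": [0,0,0],"fingers": 1},{"xyz": [1.2,0.2,0],"delta_rot": [0,0,0],"fingers": 1},{"xyz": [1.5,0.2,0],"delta_rot": [0,0,0],"fingers": 1}])

```text
clock: 21.45
tcp_pos: [0.5246, -0.0342, 0.1199]
orientation: [-3.141, -0.008, 0.001]
contact_force: [-6.5, 3.1, 3.3]
grip_width: -0.0001
```

Call:
jog_arm(rows=[{"xyz": [0.25,0,0],"delta_rot": [0,0,0],"fingers": 1},{"xyz": [0.5,0,0],"delta_rot": [0,0,0],"fingers": 1},{"xyz": [0.75,0,0],"delta_rot": [0,0,0],"fingers": 1},{"xyz": [1.0,0,0],"delta_rot": [0,0,0],"fingers": 1},{"xyz": [1.2,0,0],"delta_rot": [0,0,0],"fingers": 1}])

```text
clock: 21.87
tcp_pos: [0.5247, -0.0342, 0.1183]
orientation: [3.139, 0.008, -0.039]
contact_force: [-41.3, 2.1, 32.8]
grip_width: 0.0003
```

```bash
python3 -c "
from h import *
look('s12');go((.5,-.033,.12))"
```

```text
clk 21.92 tcp [ 0.5245 -0.0342  0.1181] F [-34.    0.3  25. ] w -0.0
shift cm [-2.46 -0.13 -0.12] turn [ 0.11  1.46 -0.12] xaxis [ 1.     0.005 -0.025]
```

View pics/s12.png

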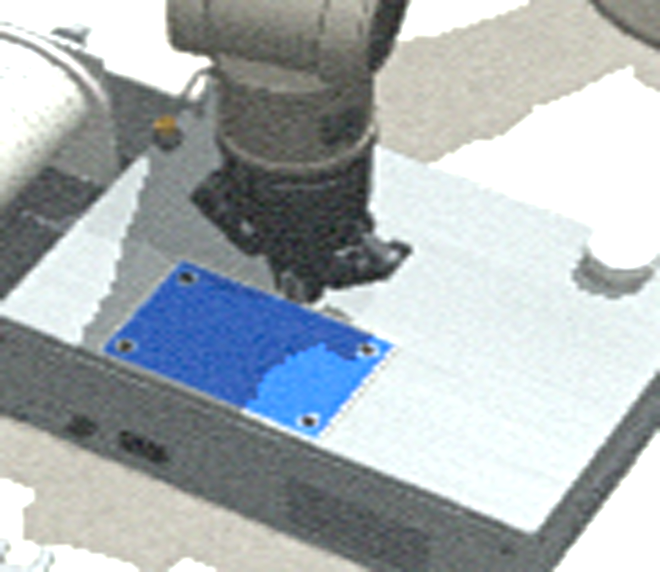

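Stalled at 41 N with x = 0.5246, which matches the predicted end of travel (0.524), and the blank's rear edge has reached the fold line. Backing off and measuring.

Call:
jog_arm(rows=[{"xyz": [-0.5,0,-0.2],"delta_rot": [0,1.4,0],"fingers": 1},{"xyz": [-1.5,0,-0.5],"delta_rot": [0,1.4,0],"fingers": 1},{"xyz": [-2.5,0,-2.0],"delta_rot": [0,1.4,0],"fingers": 1},{"xyz": [-3.0,0,-4.5],"delta_rot": [0,1.4,0],"fingers": 1},{"xyz": [-3.0,0,-7.5],"delta_rot": [0,1.4,0],"fingers": 1}])

```text
clock: 22.33
tcp_pos: [0.4949, -0.0343, 0.1939]
orientation: [3.14, 0.009, -0.005]
contact_force: [0.4, -1.2, -0.9]
grip_width: -0.0004
```

```bash
cat >> h.py <<'E'
from scipy.optimize import least_squares
M=(.512,-.0857,.0075)
def blankpose(img=None,n='scene'):
    f=imaging.grab_frame(n) if img is None else img
    h=cv2.cvtColor(f,cv2.COLOR_BGR2HSV)
    m=((abs(h[...,0].astype(int)-110)<14)&(h[...,1]>150)).astype(np.uint8)
    mm=np.zeros_like(m); sl=(slice(130,260),slice(275,410)) if n=='scene' else (slice(180,240),slice(250,360)); mm[sl]=m[sl]
    mm=cv2.morphologyEx(mm,cv2.MORPH_OPEN,np.ones((2,2)))
    c=max(cv2.findContours(mm,0,1)[0],key=cv2.contourArea)[:,0]
    W=np.array([px2w(n,p,.155)[:2] for p in c]).astype(np.float32)*1000
    rc=cv2.minAreaRect(W); b=cv2.boxPoints(rc)
    d=[(b[1]-b[0]),(b[2]-b[1])]; d=max(d,key=np.linalg.norm); d=d*np.sign(d[1])
    yaw=np.arctan2(-d[0],d[1]); ctr=np.array(rc[0])/1000
    cc,s=np.cos(M[2]),np.sin(M[2]); q=ctr-np.array(M[:2]); mx=cc*q[0]+s*q[1]; my=-s*q[0]+cc*q[1]
    print(n,'ctr',ctr.round(4),'yaw rel',round(yaw-M[2],3),'size',np.round(rc[1],1),'back-fold x %.1f mm'%((mx+.046-.115)*1e3),'edge-end y %.1f mm'%((my+.07-.25)*1e3))
E
python3 -c "
from h import *
blankpose(cv2.imread('pics/scene0.png'));blankpose(cv2.imread('pics/top0.png'),'top')
f=look('s13');blankpose(f);blankpose(None,'top');go((.575,-.13,.2),.0075+np.pi/2)"
```

```text
scene ctr [ 0.5516 -0.0311] yaw rel 0.024 size [ 84.9 133.1] back-fold x -28.9 mm edge-end y -125.7 mm
top ctr [ 0.5503 -0.0374] yaw rel 0.034 size [ 82.5 128.5] back-fold x -30.3 mm edge-end y -132.0 mm
scene ctr [ 0.5787 -0.0335] yaw rel 0.003 size [ 82.6 132.6] back-fold x -1.9 mm edge-end y -128.3 mmTraceback (most recent call last):
  File "<string>", line 4, in <module>
    f=look('s13');blankpose(f);blankpose(None,'top');go((.575,-.13,.2),.0075+np.pi/2)
                               ~~~~~~~~~^^^^^^^^^^^^
  File "h.py", line 32, in blankpose
    c=max(cv2.findContours(mm,0,1)[0],key=cv2.contourArea)[:,0]
      ~~~^^^^^^^^^^^^^^^^^^^^^^^^^^^^^^^^^^^^^^^^^^^^^^^^^
ValueError: max() iterable argument is empty
```

View pics/s13.png

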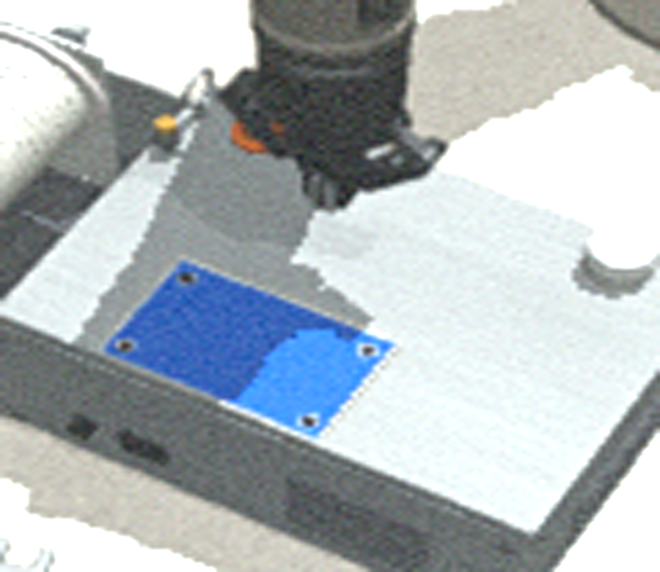

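The blank now lies along the fold (corners (183,262), (393,345), (318,437), (107,350)), back gap −1.9 mm, yaw 0.003. Its end is about −130 mm from the deck end, so it needs about +170 mm along y. Next I go to its spool-side end.

Call:
jog_arm(rows=[{"xyz": [2.2,2.4,-0.3],"delta_rot": [0,0,0],"fingers": 1},{"xyz": [4.4,4.9,-0.3],"delta_rot": [0,0,0],"fingers": 1},{"xyz": [6.6,7.4,-0.3],"delta_rot": [0,0,0],"fingers": 1},{"xyz": [8.7,9.8,-0.1],"delta_rot": [0,0,0],"fingers": 1},{"xyz": [8.7,9.8,0.5],"delta_rot": [0,0,0],"fingers": 1}])

```text
clock: 22.85
tcp_pos: [0.5922, -0.1382, 0.1954]
orientation: [3.136, -0.003, 0.023]
contact_force: [0.4, -0.5, -0.4]
grip_width: -0.0001
```

```bash
python3 -c "
from h import *
f=look('s14',(90,240,250,390),5);blankpose(f);go((.582,-.132,.128),.0075)"
```

```text
scene ctr [ 0.5794 -0.0335] yaw rel -0.001 size [ 81.1 132.7] back-fold x -1.2 mm edge-end y -128.3 mm
clk 22.9 tcp [ 0.5895 -0.1351  0.1933] F [-0.9  0.1 -0.7] w -0.0001
shift cm [-0.81 -0.33  6.53] turn [ 0.18 -0.58 -0.41] xaxis [1.   0.   0.01]
```

View pics/s14.png

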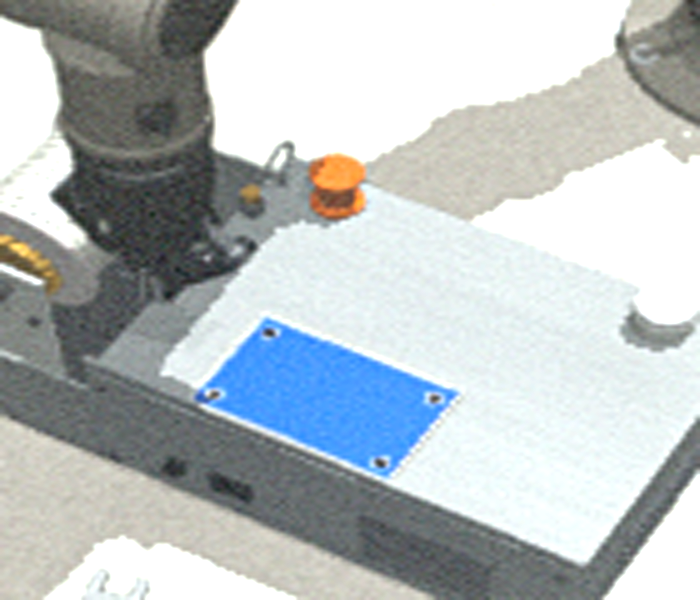

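The tip is at (165,298) in the crop, beyond the blank's spool-side end (edge (268,320) to (200,395)), and clear of the spool. Descending.

Call:
jog_arm(rows=[{"xyz": [-0.4,-0.2,1.0],"delta_rot": [0.2,-0.6,-0.4],"fingers": 1},{"xyz": [-0.8,-0.3,2.5],"delta_rot": [0.2,-0.6,-0.4],"fingers": 1},{"xyz": [-0.8,-0.3,4.2],"delta_rot": [0.2,-0.6,-0.4],"fingers": 1},{"xyz": [-0.8,-0.3,5.5],"delta_rot": [0.2,-0.6,-0.4],"fingers": 1},{"xyz": [-0.8,-0.3,6.2],"delta_rot": [0.2,-0.6,-0.4],"fingers": 1}])

```text
clock: 23.32
tcp_pos: [0.5806, -0.1311, 0.1291]
orientation: [-3.14, -0.014, 0.005]
contact_force: [0.7, 0.4, -0.5]
grip_width: 0.0002
```

```bash
python3 -c "
from h import *
o=r.get_obs();p=o['tcp_pos'];print(w2px('scene',[(.5895,-.135,.225),p+[0,0,.032],(p[0],p[1],.15)]))
f=look('s15',(90,240,250,390),5);blankpose(f);go((.582,-.132,.121),.0075)"
```

```text
[[283.53820863 164.38518502]
 [287.82360752 174.63926403]
 [288.07265828 176.60844008]]
scene ctr [ 0.5794 -0.0331] yaw rel -0.001 size [ 81.1 133.1] back-fold x -1.2 mm edge-end y -127.9 mm
clk 23.37 tcp [ 0.5803 -0.1312  0.1285] F [-0.3 -0.  -0.5] w 0.0002
shift cm [0.17 0.08 0.75] turn [-0.08  0.24  0.07] xaxis [ 1.     0.009 -0.004]
```

View pics/s15.png

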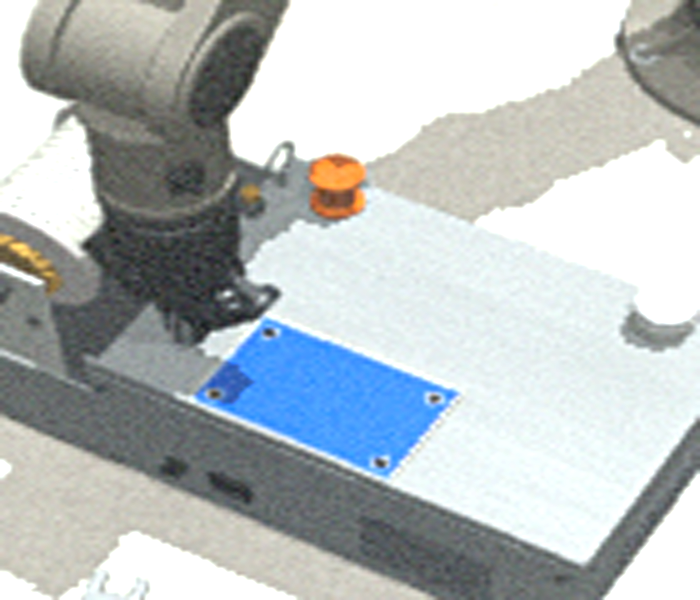

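The 32 mm offset model projects onto the seen tip exactly (283,164). The tip is now at (190,335) in the crop, clear of the blank. Going down the last 9 mm.

Call:
jog_arm(rows=[{"xyz": [0.1,0.05,0.3],"delta_rot": [0,0.2,0],"fingers": 1},{"xyz": [0.2,0.1,0.5],"delta_rot": [0,0.2,0],"fingers": 1},{"xyz": [0.2,0.1,0.7],"delta_rot": [0,0.2,0],"fingers": 1},{"xyz": [0.2,0.1,0.85],"delta_rot": [0,0.2,0],"fingers": 1},{"xyz": [0.2,0.1,0.85],"delta_rot": [0,0.2,0],"fingers": 1}])

```text
clock: 23.78
tcp_pos: [0.5825, -0.1323, 0.1201]
orientation: [-3.14, -0.014, 0.001]
contact_force: [-0.3, 0.3, 0.2]
grip_width: 0.0003
```

Call:
jog_arm(rows=[{"xyz": [0,-0.3,0],"delta_rot": [0,0,0],"fingers": 1},{"xyz": [0,-0.6,0],"delta_rot": [0,0,0],"fingers": 1},{"xyz": [0,-0.9,0],"delta_rot": [0,0,0],"fingers": 1},{"xyz": [0,-1.2,0],"delta_rot": [0,0,0],"fingers": 1},{"xyz": [0,-1.5,0],"delta_rot": [0,0,0],"fingers": 1}])

```text
clock: 24.2
tcp_pos: [0.5824, -0.1167, 0.1203]
orientation: [-3.14, -0.014, 0.0]
contact_force: [-0.9, 0.1, -0.7]
grip_width: -0.0001
```

```bash
python3 -c "
from h import *
f=look('s16',(90,240,250,390),5);blankpose(f);go((.581,-.05,.1195),.0075)"
```

```text
scene ctr [ 0.5794 -0.0334] yaw rel -0.001 size [ 81.1 132.5] back-fold x -1.2 mm edge-end y -128.2 mm
clk 24.25 tcp [ 0.5824 -0.1159  0.1203] F [-0.1  0.6 -0. ] w 0.0005
shift cm [-0.08 -6.59  0.09] turn [-0.1   0.01  0.13] xaxis [ 1.    0.01 -0.  ]
```

View pics/s16.png

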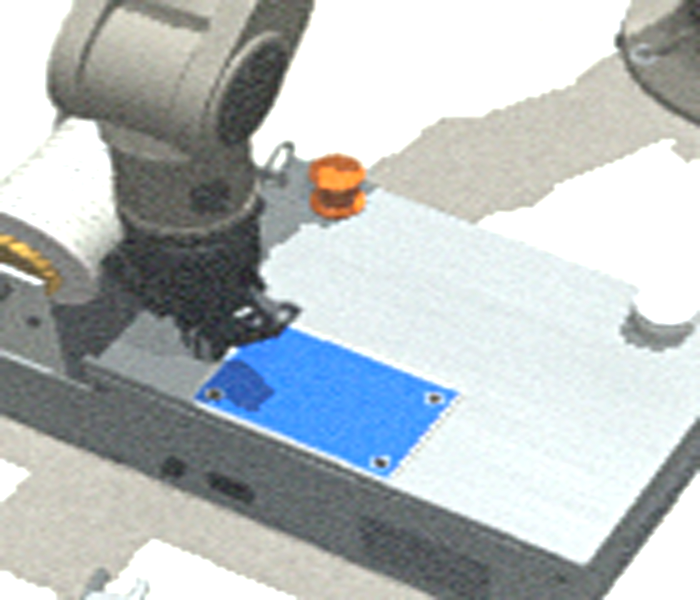

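The tip at (210,355) is just at the blank's end edge. Pushing along +y with a slight bias to the fold.

Call:
jog_arm(rows=[{"xyz": [0,-0.6,0.03],"delta_rot": [0,0,0],"fingers": 1},{"xyz": [0.02,-1.4,0.05],"delta_rot": [0,0,0],"fingers": 1},{"xyz": [0.05,-2.3,0.05],"delta_rot": [0,0,0],"fingers": 1},{"xyz": [0.08,-3.1,0.05],"delta_rot": [0,0,0],"fingers": 1},{"xyz": [0.1,-3.7,0.05],"delta_rot": [0,0,0],"fingers": 1}])

```text
clock: 24.67
tcp_pos: [0.5826, -0.0776, 0.1197]
orientation: [-3.14, -0.017, 0.002]
contact_force: [-2.3, -4.0, 1.4]
grip_width: -0.0002
```

```bash
python3 -c "
from h import *
f=look('s17',(100,250,260,400),5);blankpose(f);go((.581,-.02,.1195),.0075)"
```

```text
scene ctr [0.5785 0.0011] yaw rel 0.014 size [ 81.8 133.7] back-fold x -1.8 mm edge-end y -93.7 mm
clk 24.72 tcp [ 0.5828 -0.076   0.1198] F [-1.4 -0.3 -0.3] w 0.0
shift cm [-0.11 -5.6   0.04] turn [-0.17  0.04  0.27] xaxis [ 1.     0.012 -0.001]
```

View pics/s17.png

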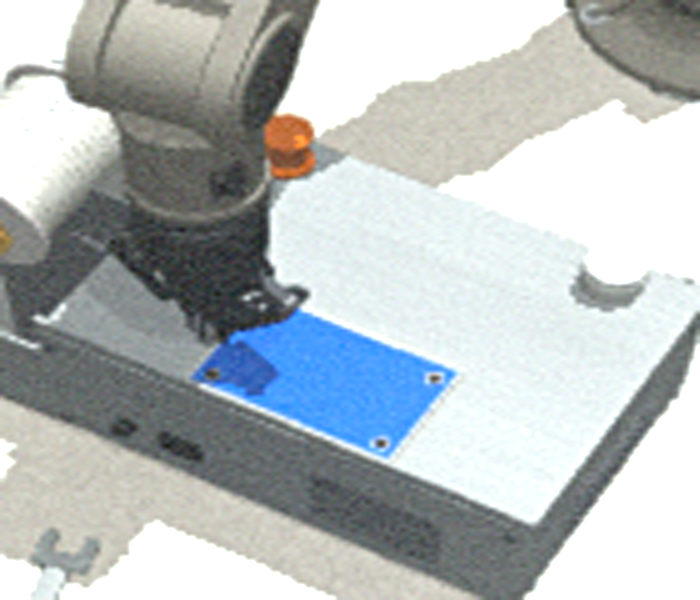

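Blank moved about 34 mm, still along the fold, at (195..455, 310..455) in the crop. Continuing.

Call:
jog_arm(rows=[{"xyz": [0,-0.8,0.02],"delta_rot": [0,0,0.3],"fingers": 1},{"xyz": [0,-1.8,0.02],"delta_rot": [0,0,0.3],"fingers": 1},{"xyz": [0,-2.9,0.02],"delta_rot": [0,0,0.3],"fingers": 1},{"xyz": [0,-4.0,0.02],"delta_rot": [0,0,0.3],"fingers": 1},{"xyz": [0,-4.9,0.02],"delta_rot": [0,0,0.3],"fingers": 1}])

```text
clock: 25.13
tcp_pos: [0.5822, -0.0246, 0.1197]
orientation: [-3.138, -0.014, 0.001]
contact_force: [-0.6, -0.5, -1.0]
grip_width: -0.0001
```

```bash
python3 -c "
from h import *
f=look('s18',(100,250,260,400),5);blankpose(f);go((.581,.059,.1195),.0075)"
```

```text
scene ctr [0.5779 0.054 ] yaw rel -0.001 size [ 82.2 132.8] back-fold x -2.0 mm edge-end y -40.8 mm
clk 25.18 tcp [ 0.5822 -0.0224  0.1198] F [-0.2  1.4  0. ] w 0.0
shift cm [-0.03 -8.14  0.07] turn [-0.29  0.02  0.2 ] xaxis [ 1.     0.011 -0.   ]
```

View pics/s18.png

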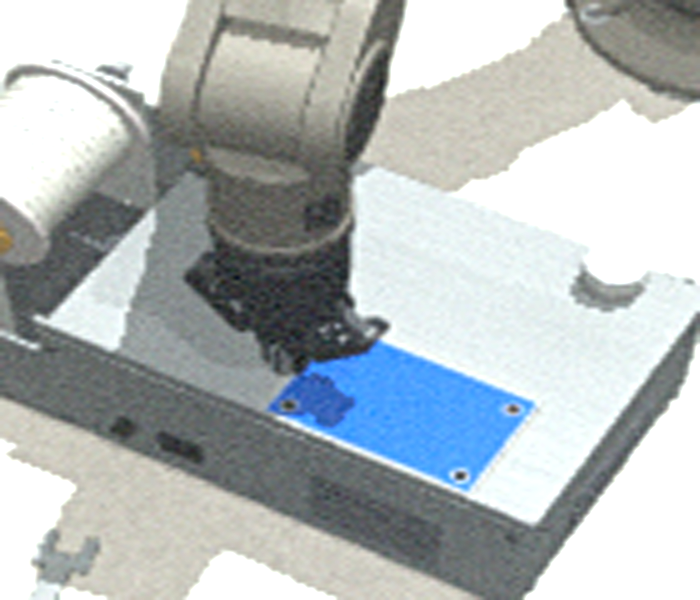

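Aligned: yaw −0.001, gap −2 mm, end 41 mm short of the deck end. Continuing.

Call:
jog_arm(rows=[{"xyz": [0,-0.8,0.03],"delta_rot": [-0.2,0,0.2],"fingers": 1},{"xyz": [0,-1.8,0.03],"delta_rot": [-0.2,0,0.2],"fingers": 1},{"xyz": [0,-2.9,0.03],"delta_rot": [-0.2,0,0.2],"fingers": 1},{"xyz": [0,-3.9,0.03],"delta_rot": [-0.2,0,0.2],"fingers": 1},{"xyz": [0,-4.7,0.03],"delta_rot": [-0.2,0,0.2],"fingers": 1}])

```text
clock: 25.6
tcp_pos: [0.5816, 0.0264, 0.1197]
orientation: [-3.139, -0.013, 0.001]
contact_force: [0.1, -1.0, 0.2]
grip_width: 0.0003
```

```bash
python3 -c "
from h import *
f=look('s19',(110,260,280,420),5);blankpose(f);go((.581,.059,.1195),.0075)"
```

```text
scene ctr [0.5776 0.105 ] yaw rel -0.001 size [ 82.1 132.6] back-fold x -2.0 mm edge-end y 10.2 mm
clk 25.65 tcp [0.5816 0.0284 0.1198] F [-0.4  2.1  0.1] w -0.0002
shift cm [-0.03 -3.06  0.04] turn [-0.19  0.01  0.17] xaxis [ 1.    0.01 -0.  ]
```

View pics/s19.png

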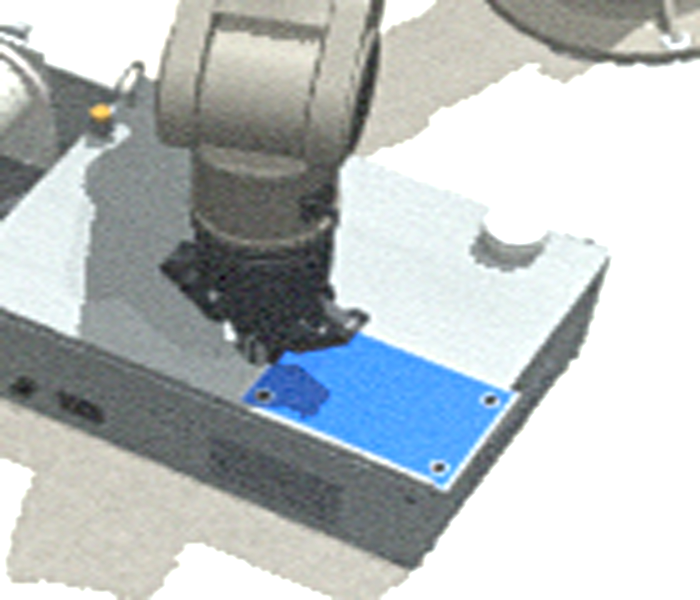

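The end now sticks out about 10 mm. A gentle 2.3 cm more.

Call:
jog_arm(rows=[{"xyz": [0,-0.6,0.03],"delta_rot": [-0.2,0,0.2],"fingers": 1},{"xyz": [0,-1.2,0.03],"delta_rot": [-0.2,0,0.2],"fingers": 1},{"xyz": [0,-1.7,0.03],"delta_rot": [-0.2,0,0.2],"fingers": 1},{"xyz": [0,-2.1,0.03],"delta_rot": [-0.2,0,0.2],"fingers": 1},{"xyz": [0,-2.3,0.03],"delta_rot": [-0.2,0,0.2],"fingers": 1}])

```text
clock: 26.07
tcp_pos: [0.5813, 0.0521, 0.1195]
orientation: [-3.142, -0.012, 0.001]
contact_force: [-0.1, -1.0, -0.6]
grip_width: 0.0003
```

```bash
python3 -c "
from h import *
f=look('s20',(150,270,300,420),6);cv2.imwrite('pics/s20f.png',f);blankpose(f);go((.581,.059,.1195),.0075)
b=M; 
def W(m): c,q=np.cos(M[2]),np.sin(M[2]); return (M[0]+c*m[0]-q*m[1],M[1]+q*m[0]+c*m[1],m[2])
print(imaging.tip_of('scene','deck_end'),imaging.tip_of('scene','blank_edge'))
print(w2px('scene',[W((.115,.25,.15)),W((-.12,.25,.15))]))"
```

```text
scene ctr [0.5783 0.1312] yaw rel -0.002 size [ 84.1 132.7] back-fold x -1.1 mm edge-end y 36.4 mm
clk 26.12 tcp [0.5813 0.0522 0.1196] F [-0.4  0.3 -0.5] w -0.0004
shift cm [-0.02 -0.68  0.01] turn [-0.01  0.01  0.01] xaxis [ 1.     0.008 -0.   ]
[{'position': [367.2, 235.4], 'conf': 0.8}] [{'position': [383.3, 221.3], 'conf': 0.92}]
[[366.210792   232.67327572]
 [402.51724019 173.24355645]]
```

View pics/s20.png

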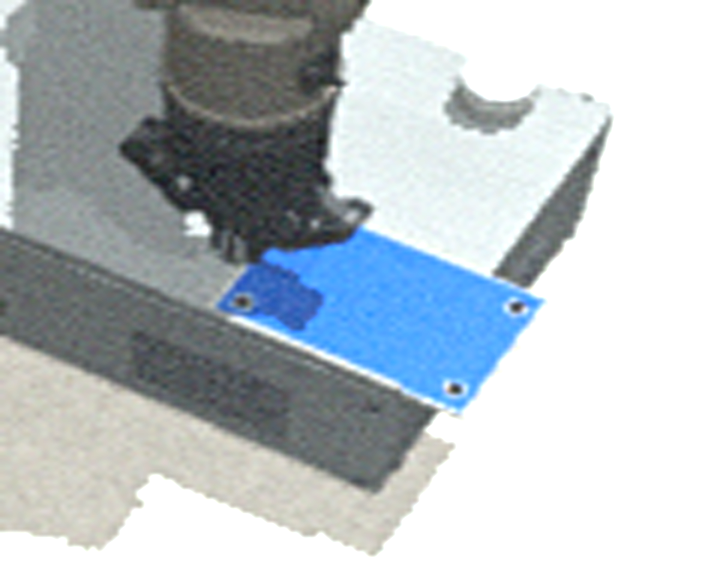

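```bash
python3 -c "
from h import *
e=px2w('scene',(383.3-.4,207.3-.4),.15); c=px2w('scene',(390.5-.4,212.5-.4),.155); c2=px2w('scene',(300+462/6-.4,150+414/4.8-.4),.155)
print(e,c,c2, px2w('scene',(383.3,221.3),.155),px2w('scene',(401.4,174.2),.15))
f=imaging.grab_frame('top');cv2.imwrite('pics/t20.png',cv2.convertScaleAbs(cv2.resize(f[170:260,230:340],None,fx=7,fy=6),alpha=2))
try: blankpose(f,'top')
except Exception as ex: print(ex)"
```

```text
[0.5257548  0.16677925 0.15      ] [0.53309798 0.19371997 0.155     ] [0.62110163 0.19611479 0.155     ] [0.57007738 0.19077679 0.155     ] [0.39501462 0.16202342 0.15      ]
top ctr [0.5766 0.1351] yaw rel -0.01 size [106.5  76.7] back-fold x -2.7 mm edge-end y 40.3 mm
```

View pics/t20.png

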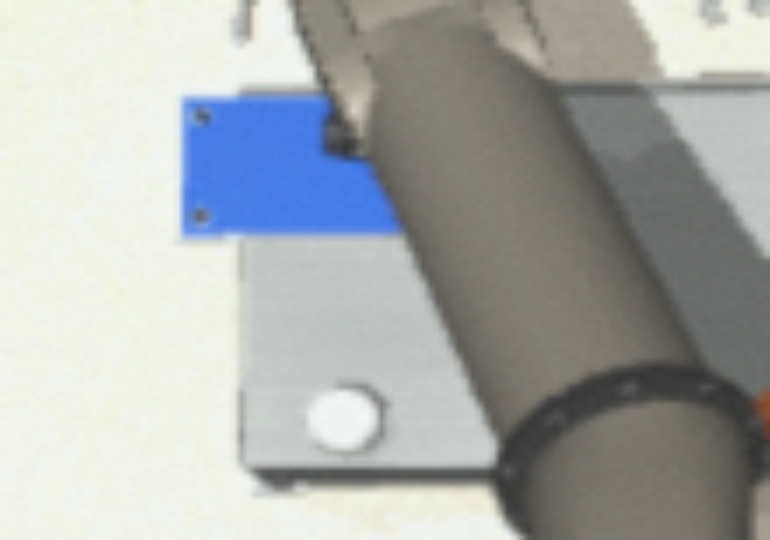

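Top view: blank end at column 181, deck end at column 240 in the crop, so 31 mm out. The scene measures give 29 to 36 mm. Pushing 8 mm more.

Call:
jog_arm(rows=[{"xyz": [0,-0.25,0],"delta_rot": [0,0,0],"fingers": 1},{"xyz": [0,-0.5,0],"delta_rot": [0,0,0],"fingers": 1},{"xyz": [0,-0.7,0],"delta_rot": [0,0,0],"fingers": 1},{"xyz": [0,-0.8,0],"delta_rot": [0,0,0],"fingers": 1},{"xyz": [0,-0.8,0],"delta_rot": [0,0,0],"fingers": 1}])

```text
clock: 26.68
tcp_pos: [0.5813, 0.0598, 0.1196]
orientation: [-3.141, -0.011, 0.0]
contact_force: [-0.4, -0.1, 0.8]
grip_width: 0.0001
```

Call:
jog_arm(rows=[{"xyz": [0,0.5,0],"delta_rot": [0,0,0],"fingers": 1},{"xyz": [-0.5,2.0,-0.2],"delta_rot": [0,0,0],"fingers": 1},{"xyz": [-1.0,3.0,-2.0],"delta_rot": [0,0,0],"fingers": 1},{"xyz": [-2.0,5,-5.0],"delta_rot": [0,0,0],"fingers": 1},{"xyz": [-4.0,7.0,-8.0],"delta_rot": [0,0,0],"fingers": 1}])

```text
clock: 27.1
tcp_pos: [0.5421, -0.0108, 0.1998]
orientation: [-3.14, -0.013, 0.002]
contact_force: [-0.2, -0.9, 0.3]
grip_width: 0.0004
```

Call:
jog_arm(rows=[{"xyz": [-1,2.0,-3],"delta_rot": [0,0,0],"fingers": 1},{"xyz": [-3,3,-5],"delta_rot": [0,0,0],"fingers": 1},{"xyz": [-5,5,-6],"delta_rot": [0,0,0],"fingers": 1},{"xyz": [-8,6,-6],"delta_rot": [0,0,0],"fingers": 1},{"xyz": [-10,7,-6],"delta_rot": [0,0,0],"fingers": 1}])

```text
clock: 27.52
tcp_pos: [0.4411, -0.083, 0.2607]
orientation: [-3.141, -0.011, -0.0]
contact_force: [0.5, -0.5, -0.7]
grip_width: 0.0001
```

```bash
python3 -c "
from h import *
f=look('s21',(110,270,260,420),4.5);cv2.imwrite('pics/s21f.png',f);blankpose(f)
g=imaging.grab_frame('top');cv2.imwrite('pics/t21.png',cv2.convertScaleAbs(cv2.resize(g[170:260,230:340],None,fx=7,fy=6,interpolation=cv2.INTER_CUBIC),alpha=1.8))
try: blankpose(g,'top')
except Exception as ex: print(ex)
for n in('scene','top'):
  for q in ('deck_end','blank_edge','blank_back'):
    d=imaging.tip_of(n,q); print(n,q,d and (d[0]['conf'],px2w(n,d[0]['position'],.15 if q=='deck_end' else .155).round(4)))
print(r.get_obs()['tcp_pos'],r.get_obs()['contact_force'])"
```

```text
scene ctr [0.5783 0.1389] yaw rel -0.001 size [ 84.1 132.9] back-fold x -1.0 mm edge-end y 44.1 mm
top ctr [0.5766 0.1333] yaw rel -0.01 size [125.2  76.8] back-fold x -2.7 mm edge-end y 38.5 mm
scene deck_end (0.97, array([0.6209, 0.1569, 0.15  ]))
scene blank_edge (0.67, array([0.5728, 0.2013, 0.155 ]))
scene blank_back (0.64, array([0.62  , 0.1365, 0.155 ]))
top deck_end (0.66, array([0.4301, 0.4271, 0.15  ]))
top blank_edge (0.66, array([0.5805, 0.197 , 0.155 ]))
top blank_back (0.7, array([0.6305, 0.1362, 0.155 ]))
[ 0.44350163 -0.08106648  0.25972005] [ 0.1924885   0.46265882 -0.04842288]
```

View pics/s21.png

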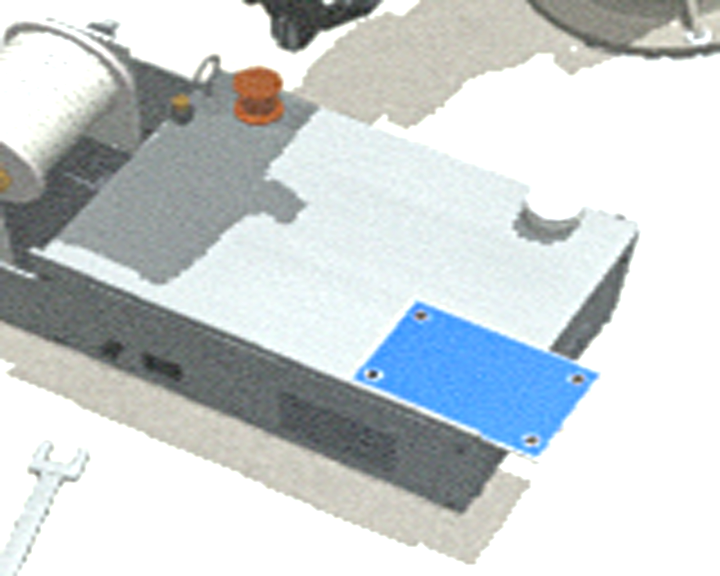

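View pics/t21.png

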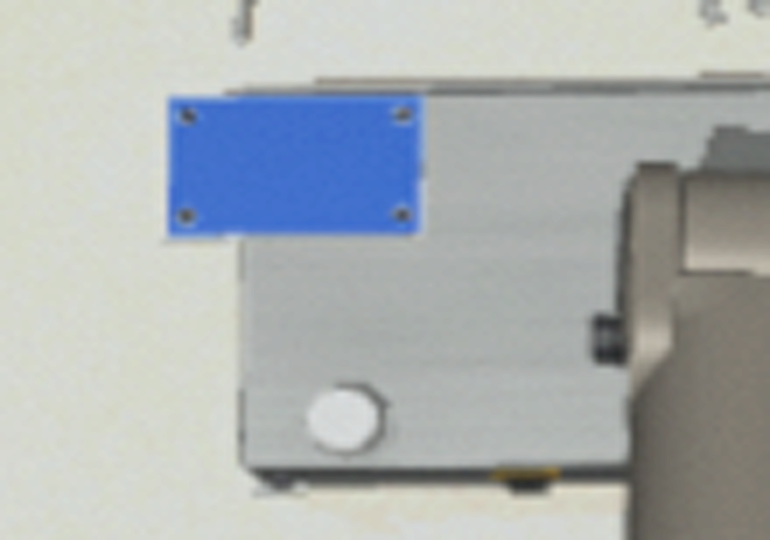

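Both views show the blank against the fold. The scene view gives 44 mm overhang and the top view 38.5 mm (edge columns 166 to 240 in the crop, about 39 mm). Back gap is 1 to 3 mm, yaw −0.001 to −0.01. The tin and bobbin stand, and the arm is clear.

```bash
python3 -c "
from bench import r
print(r.hand_in())"
```

```text
the job is handed in; nothing more can be done
None
```

I pushed the blank back flat against the fold with the shut fingertips. Then I pushed it along the fold until about 40 mm stuck out over the open end, backed the arm clear and handed in at about 28 s. The hand-in reports no verdict.

**Overhang:** the last checks put it at 44 mm in the scene view, which had read about 3 mm high earlier. The top view gave 38.5 mm from its rectangle fit and about 39 mm from its edges, so all are inside 30 to 50 mm.

**Against the fold:** the rear edge measured 1 to 3 mm from the fold, and the angle to it was between −0.001 and −0.010 rad. The pictures show the blank lying flat, and the bobbin and tin still standing where they were.

**Disagreements:**
- **Tip height:** the reported TCP height did not match the real fingertips. They touched the deck at a reading of 0.118 m instead of 0.150 m. I used that 32 mm offset, which the scene image confirmed.
- **Force at the fold:** the push against the fold peaked at about 41 N in x on the wrist reading, with 33 N upward at the same time. The pushing was done with the fingertips, and the wrist limit is 120 N, but I stopped later than I meant to. I could not tell from the reading whether it counts against the 40 N limit for the arm and gripper body.
- **Point detections:** the network's last deck-end reading in the top view was plainly wrong, and its scene reading was about 8 mm off in y from my fit. I relied on my own fit instead.

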